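Make up the plate-fitting kit and the inspection kit in their foam trays

ROBOT

A 6-joint arm with a two-finger parallel gripper is mounted at the origin on a cart in front of the work surface, level with it; the furniture and walls round the work are solid. World frame = base frame: x ahead of the robot, y to its left, z up, the work surface at z = 0. Lengths are in m, angles in rad, forces in N, time in s.
With the tool pointing down it reaches from about 0.425 to 0.95 m from the base axis. Payload 3.5 kg.
Tool frame: the origin (TCP) lies at the very end of the fingers, on their centre line; the grasp point (between the pads) lies 19 mm behind it; z points along the fingers, y is the line along which they close (so a half turn about z gives the same grasp; the last joint's range is limited). The gripper opens to 85 mm and grips with 20 to 120 N. Pads are 22 mm wide; open, the fingers measure 114 mm over their backs; the gripper's body (76 mm by 85 mm) begins 54 mm behind the grasp point. The pads swing forward as they close: fully open they stand 13 mm farther back than shut.
Start: joints at [1.184, 0.286, 1.577, -0, 1.279, -0.15], TCP at [0.158, 0.656, 0.231] pointing down, gripper open.
Joint ranges: [-2.77, 2.77], [-0.9, 2.22], [0.21, 2.48], [-1.53, 4.67], [0.24, 2.81], [-2.84, 2.84]. Speed limits (rad/s): [2.79, 2.79, 3.14, 3.14, 3.14, 3.14].

INTERFACE

Orientations are given as a unit quaternion [x, y, z, w].
In Python, from plant import get_state, read_camera, sign_off, recognise gives the robot as it stands.
- The arm moves only by the tool arm_command, never from a script. Its argument "steps" is a list of rows, each an object with "translation": the shift along the tool's x, y, z scaled (see below), a list of three; "twist": the turn, a rotation vector about the tool's x, y, z scaled (see below), a list of three; "fingers": the opening, from -1 (shut) to 1 (fully open). In form: [{"translation": [x, y, z], "twist": [rx, ry, rz], "fingers": fingers}, ...]. A call has 1 to 5 rows; each row is the pose to reach, as a shift and turn from the pose commanded when the call began, along the tool's axes at that moment; what a row does not reach only later rows make up. The controller multiplies each number of a shift by 75 cm and each number of a turn by 60 degrees. A row lasts 1/8 s, in which the tool goes at most 62.5 mm and 10.7 degrees, less where a joint would pass 70% of its speed; a pose out of reach is approached as far as the arm can. A call with a number of a shift or a turn outside -1 to 1 is refused whole. A call with a gripper value outside its range is refused whole. The fingers move at their own pace and stop on an object; "grip_force" is the grip in N (left out, the last holds). Time passes only in rows, so rows that repeat a pose let the fingers close. It gives the time, the measured TCP pose, the force, the opening and the grip force at its end, in the units of the state.
- get_state(): the state, without advancing time (a new reading comes with each control period).
- read_camera(name): name is "scene" or "top" or "wrist"; returns a dict with "pixels" (420x560x3 uint8, red, green, blue), "K" (3x3 intrinsics, pixels), "k1" (the pictures are not rectified: a ray, as slopes to the right and down, at radius r is drawn at 1 + k1 r^2 times it, then the intrinsics apply), "R" (3x3) and "t" (3): a world point X has camera coordinates R X + t; the wrist camera has in their place "T_tool_cam" (4x4, takes a point from camera to tool coordinates, whose origin is the TCP and whose axes are the flange's). Camera axes: x right, y down, z forward; pixel columns grow to the right and rows downward; lengths in m; the calibration is good to about 2 mm. A picture is of the moment at which its call begins: read the wrist's pose just before it. There is no depth.
- sign_off(): hands the job in; it is judged then, once.
Trained networks look in a picture, given as the dict that the camera call returned (one of the last four; its "shot" number tells which), for a name from the list of things; names that differ only in an ending like _2 or _b are one class to them, and where a whole thing is asked for, a point or a joint stands for the part that bears it (a point fixed in the world has none). Each returns a list of dicts, best first, with "conf" (0 to 1); they miss things now and then, are a little off and sometimes report something else, mostly with a low value. They report only what shows in the picture. A call takes as long as a camera call.
- recognise(picture, query): "point" ([row, column] in pixels, amid what is visible of it).
The state is a dict: "time": time; "qpos": joint angles; "dq": joint speeds; "joint_efforts": joint torques, N m; "eef_pos": TCP position; "tcp_rot": TCP orientation; "contact_force": force on the tool from outside, world axes, zero at the start; "wrist_torque": the same for the moment, N m; "opening": opening from 0.0 (shut) to 1.0 (fully open); "finger_force": force on a finger pad.
Only numpy, scipy, OpenCV 4.12 (cv2) and the standard library are available. Lean on these libraries where they do the work, as an engineer would, in place of code of your own. Each camera call takes 0.05 s, during which the arm holds its last target. There are 200 camera calls.

TASK

Two tool kits have to be made up in the foam-lined trays. The tray with three pockets is the plate-fitting kit and takes the shorter screwdriver, the tape measure and the jar of screws; the tray with two pockets is the inspection kit and takes the longer screwdriver and the torch. Seat each thing fully down in the pocket cut to its shape, keep the glass jar upright all the while, and leave the masking tape and the spanner where they lie.

Things in the scene. Friction and masses are not known exactly. Their poses are not given: they have to be found in the camera images.
- fitting_tray: Plate-fitting tray, fixed, 216 (x) x 168 (y) mm, black foam in a steel pan; foam top z 18 mm, pocket floors z 4, 7 clear round each tool. Origin: centre of underside. Pockets (x, y): short screwdriver (0, 43) along x, handle to -x (handle part x -99 to 16; finger scoops to the floor at x -62 to -22, y 6 to 80); tape measure (54, -37), 90 x 78, long side along x; jar (-61, -37), 76 across.
- inspection_tray: Inspection tray, fixed, 242 (x) x 147 (y) mm, black foam in a steel pan; foam top z 18 mm, pocket floors z 4, 7 clear round each tool. Origin: centre of underside. Pockets (x, y): long screwdriver (0, 32.5) along x, handle to -x (handle part x -112 to 4; finger scoops to the floor at x -74 to -34, y -4 to 69); torch (0, -37), 140 x 57, along x, either way round.
- short_screwdriver: Slotted screwdriver with the shorter blade, lying flat, 185 mm long, handle 27 wide and 28 high. Origin on the underside at mid-length; x points from the handle to the tip: handle from x = -92 to +9 mm, then the 6 mm round shank 14 mm above the underside, to x = +92. 90 g, balanced at about x = -42, in the handle.
- long_screwdriver: Slotted screwdriver with the longer blade, lying flat, 210 mm long, handle 27 wide and 28 high. Origin on the underside at mid-length; x points from the handle to the tip: handle from x = -105 to -3 mm, then the 6 mm round shank 14 mm above the underside, to x = +105. 70 g, balanced at about x = -52, in the handle.
- torch: Aluminium torch lying flat, 126 long (x), 43 wide, 43 high; origin at the centre of its underside. Behaves as a block of that size; 0.1 to 0.2 kg.
- tape_measure: Tape measure lying on its flat side, 76 (x) by 64 (y) by 31 mm high; origin at the centre of its underside. Grip it across the 64 mm. 0.21 kg.
- screw_jar: Round glass jar of screws with a tin lid, standing, about 60 mm across (62 at the widest) and 78 high; origin at the centre of its underside, z up. 0.17 to 0.34 kg.
- masking_tape: Roll of masking tape lying flat, 105 mm across, 24 high, near the vice; to be left alone.
- spanner: Combination spanner lying flat at the left, 202 x 27 x 8 mm; to be left alone.

How it is judged:
By the outcome, as a careful person would: the job done as asked, in the order asked, and still so for the second after the job is handed in, with the robot touching nothing.
It also fails if it takes over 120 s, if anything falls off the work surface, if the arm or the gripper's body presses on something with over 40 N, if the wrist force passes 120 N, or if a joint passes its speed limit or range.

## Working session

There is one attempt and no reset: what is moved stays moved. The work goes in short steps, Python scripts to look and compute and a tool call to move; the robot and the scene stay as the last step left them, time stands still between calls to the robot, and variables do not carry over. Pictures are saved under pics/ and viewed, at most 14 in all, crops included, and the job is handed in when it is done.

Besides the shell and the picture viewer there is one more tool, called after "Emit:" as a command line: name --argument value ..., lists and objects as JSON in quotes. arm_command: Moves the arm, as the interface text tells. Shifts and turns lie within -1 to 1; 1 stands for 75 cm of shift or 60 degrees of turn. Its arguments: {"type":"object","properties":{"steps":{"type":"array"},"grip_force":{"type":"number"}},"required":["steps"]}

```bash
ls; mkdir -p pics; python3 - <<'E'
from plant import *
import cv2
s=get_state(); print({k:s[k] for k in('time','eef_pos','tcp_rot','opening')})
for n in('top','scene','wrist'):
    p=read_camera(n); cv2.imwrite(f'pics/{n}0.png',p['pixels'][:,:,::-1])
    print(n,p['K'],p['k1'],p.get('R'),p.get('t'),p.get('T_tool_cam'))
    for q in 'fitting_tray inspection_tray short_screwdriver long_screwdriver torch tape_measure screw_jar masking_tape spanner'.split():
        print(q,[(x['point'],round(x['conf'],2)) for x in recognise(p,q)][:3])
print(get_state()['time'])
E
```

```text
pics
{'time': 0.0, 'eef_pos': array([0.15807983, 0.65556096, 0.22993379]), 'tcp_rot': array([ 1.18146128e-01,  9.92995527e-01, -1.13194292e-03, -3.08245132e-04]), 'opening': 0.9956462187486492}
top [[433.10036011   0.         275.21418664]
 [  0.         433.10036011 207.36037714]
 [  0.           0.           1.        ]] 0.005693594799473768 [[ 0.05873715 -0.99827066 -0.0023758 ]
 [-0.97501947 -0.05685806 -0.21471889]
 [ 0.21421248  0.01492843 -0.976673  ]] [-0.00260715  0.53189903  1.37733895] None
fitting_tray [([227.5, 371.3], 0.94)]
inspection_tray [([213.4, 319.6], 0.62), ([196.7, 292.3], 0.3)]
short_screwdriver [([199.0, 261.2], 0.81)]
long_screwdriver [([228.0, 231.6], 0.68)]
torch []
tape_measure [([197.8, 290.6], 0.83)]
screw_jar []
masking_tape [([205.4, 437.4], 0.82)]
spanner [([209.7, 133.4], 0.55)]
scene [[539.24313787   0.         284.64460271]
 [  0.         539.24313787 211.33077367]
 [  0.           0.           1.        ]] 0.03371511493802035 [[-0.26002004 -0.96558877 -0.00528253]
 [-0.82423646  0.224799   -0.51971114]
 [ 0.50301475 -0.13078126 -0.85432571]] [0.1
[... 343 characters left out ...]
, 0.82)]
masking_tape [([175.4, 437.7], 0.85)]
spanner [([269.5, 129.4], 0.7)]
wrist [[300.18174004   0.         282.55040459]
 [  0.         300.18174004 214.37200622]
 [  0.           0.           1.        ]] -0.03507811153541883 None None [[-2.15091834e-04 -9.55006613e-01 -2.96584426e-01  7.58155207e-02]
 [ 9.99999549e-01 -4.79697291e-04  8.19403602e-04  1.62126575e-04]
 [-9.24806605e-04 -2.96584117e-01  9.55006286e-01 -1.43174647e-01]
 [ 0.00000000e+00  0.00000000e+00  0.00000000e+00  1.00000000e+00]]
fitting_tray []
inspection_tray [([406.8, 116.8], 0.86)]
short_screwdriver []
long_screwdriver []
torch []
tape_measure []
screw_jar []
masking_tape []
spanner [([367.4, 225.0], 0.43)]
1.5
```

```bash
python3 - <<'E'
import cv2
for n in('top','scene'):
    im=cv2.imread(f'pics/{n}0.png'); c=im[120:330,90:490]
    cv2.imwrite(f'pics/{n}0c.png',cv2.resize(c,None,fx=2,fy=2,interpolation=cv2.INTER_CUBIC))
E
```

```text
(no output)
```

View pics/top0c.png

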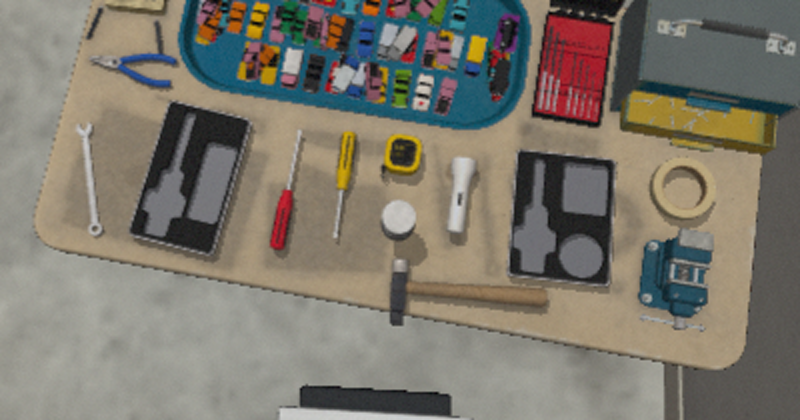

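View pics/scene0c.png

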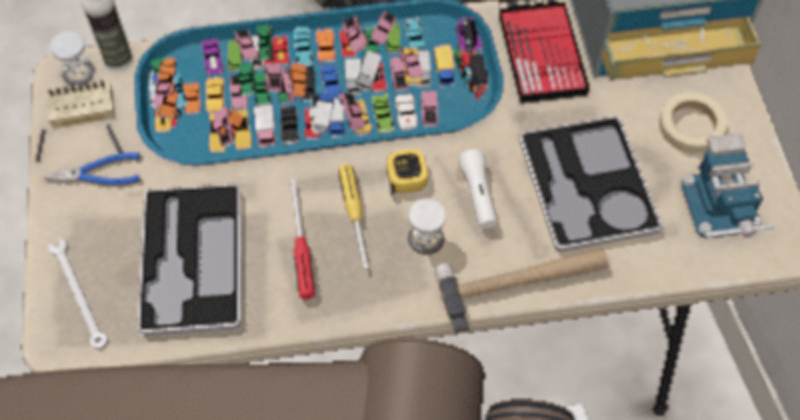

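The top view (2x crop, offset 90,120) shows, left to right: spanner (90,180), two-pocket tray (190,178), red long screwdriver with its handle near the robot (290,190), yellow short screwdriver with its handle away (343,185), tape measure (403,155), jar (398,218), torch (460,195) and three-pocket tray (563,215). The hammer lies close below the jar at (400,290). The scene view agrees.

```bash
cat > h.py <<'E'
import numpy as np, cv2
from scipy.spatial.transform import Rotation as Ro
from plant import *
def cam(p,s=None):
    "camera centre and cam->world rotation"
    if 'R' in p and p['R'] is not None: return -p['R'].T@p['t'], p['R'].T
    T=p['T_tool_cam']; R=Ro.from_quat(s['tcp_rot']).as_matrix()
    return s['eef_pos']+R@T[:3,3], R@T[:3,:3]
def ray(p,C,uv):
    d=np.array([0,0,0,0,0.]); d[0]=p['k1']
    u=cv2.undistortPointsIter(np.array(uv,float).reshape(-1,1,2),p['K'],d,None,None,(3,100,1e-12)).reshape(-1,2)
    return np.c_[u,np.ones(len(u))]@C[1].T
def onz(p,C,uv,z):
    r=ray(p,C,uv); return C[0]+r*((z-C[0][2])/r[:,2])[:,None]
def tri(views):
    "views: list of (origin, dir); returns point, miss"
    A=[];b=[]
    for o,d in views:
        P=np.eye(3)-np.outer(d,d)/(d@d); A.append(P); b.append(P@o)
    X=np.linalg.lstsq(np.vstack(A),np.hstack(b),rcond=None)[0]
    return X,[np.linalg.norm((np.eye(3)-np.outer(d,d)/(d@d))@(X-o)) for o,d in views]
def proj(p,C,X):
    Xc=(np.atleast_2d(X)-C[0])@C[1]; u=Xc[:,:2]/Xc[:,2:]
    u=u*(1+p['k1']*(u**2).sum(1,keepdims=True)); return u@p['K'][:2,:2].T+p['K'][:2,2]
def rel(target,yaw_turn_deg=0.,cmd=None):
    "numbers for a shift to world target, from state (tool axes)"
    s=get_state(); R=Ro.from_quat(s['tcp_rot'])
    return np.round(R.inv().apply(np.array(target)-s['eef_pos'])/.75,4)
E
python3 - <<'E'
from h import *
p=read_camera('top');C=cam(p);q=read_camera('scene');D=cam(q)
print(C[0],D[0])
def c(x,y): return [x/2+90,y/2+120]
P={'insp_corners':[(169,101),(252,120),(212,255),(131,235)],'fit_corners':[(517,150),(615,158),(609,287),(508,276)],
'red tip,end':[(300,130),(281,248)],'yel end,tip':[(348,132),(337,238)],'tape':[(403,152)],'jar top':[(398,218)],'torch':[(461,160),(457,230)],'hammer':[(400,262),(397,322)]}
for k,v in P.items():
    z={'jar top':.078,'tape':.031,'torch':.043}.get(k,.018)
    print(k,onz(p,C,[c(*a) for a in v],z).round(3).tolist())
print(proj(p,C,[.158,.656,.23]))
E
```

```text
[0.22372186 0.0070786  1.45941234] [-0.29989561  0.2358631   1.47750411]
insp_corners [[0.65, 0.386, 0.018], [0.625, 0.239, 0.018], [0.387, 0.285, 0.018], [0.413, 0.424, 0.018]]
fit_corners [[0.598, -0.219, 0.018], [0.593, -0.386, 0.018], [0.373, -0.376, 0.018], [0.381, -0.209, 0.018]]
red tip,end [[0.612, 0.155, 0.018], [0.406, 0.171, 0.018]]
yel end,tip [[0.613, 0.072, 0.018], [0.428, 0.079, 0.018]]
tape [[0.58, -0.024, 0.031]]
jar top [[0.458, -0.02, 0.078]]
torch [[0.569, -0.122, 0.043], [0.449, -0.119, 0.043]]
hammer [[0.394, -0.029, 0.018], [0.295, -0.029, 0.018]]
[[ 39.88521669 312.97885236]]
```

Emit:
arm_command --steps '[{"translation": [-0.546,-0.603,-0.173],"twist": [0,0,-0.227],"fingers": 1},{"translation": [-0.546,-0.603,-0.173],"twist": [0,0,-0.227],"fingers": 1},{"translation": [-0.546,-0.603,-0.173],"twist": [0,0,-0.227],"fingers": 1},{"translation": [-0.546,-0.603,-0.173],"twist": [0,0,-0.227],"fingers": 1},{"translation": [-0.546,-0.603,-0.173],"twist": [0,0,-0.227],"fingers": 1}]'

```text
time: 2.22
eef_pos: [0.3052, 0.386, 0.297]
tcp_rot: [-0.001, 1.0, 0.0, 0.0]
contact_force: [1.1, -0.2, -0.4]
opening: 0.999
finger_force: 0.0
```

```bash
python3 -c "
from h import *
s=get_state();print(s['time'],s['eef_pos'],s['tcp_rot'],rel([.45,.12,.36]))"
```

```text
2.225 [0.30519407 0.38604929 0.2970498 ] [-7.13918342e-04  9.99999592e-01  2.46392725e-04  4.95730881e-04] [-0.1927 -0.355  -0.0839]
```

Emit:
arm_command --steps '[{"translation": [-0.193,-0.355,-0.084],"twist": [0,0,0],"fingers": 1},{"translation": [-0.193,-0.355,-0.084],"twist": [0,0,0],"fingers": 1},{"translation": [-0.193,-0.355,-0.084],"twist": [0,0,0],"fingers": 1},{"translation": [-0.193,-0.355,-0.084],"twist": [0,0,0],"fingers": 1},{"translation": [-0.193,-0.355,-0.084],"twist": [0,0,0],"fingers": 1}]'

```text
time: 2.85
eef_pos: [0.4502, 0.1197, 0.3602]
tcp_rot: [-0.0, 1.0, 0.0, 0.001]
contact_force: [0.4, 0.0, 0.1]
opening: 0.997
finger_force: 0.0
```

```bash
python3 - <<'E'
from h import *
import pickle
s=get_state();p=read_camera('wrist');print(s['time'],s['eef_pos'],s['tcp_rot'],s['dq'].round(3))
pickle.dump((s,p),open('v1.pkl','wb'));cv2.imwrite('pics/w1.png',cv2.resize(p['pixels'][:,:,::-1],(800,600),interpolation=cv2.INTER_CUBIC))
E
```

```text
2.85 [0.4501834  0.11971061 0.36023911] [-2.62914932e-04  9.99999677e-01  1.10416294e-04  7.51926374e-04] [-0.955  0.188 -0.314  0.003  0.13  -0.947]
```

View pics/w1.png

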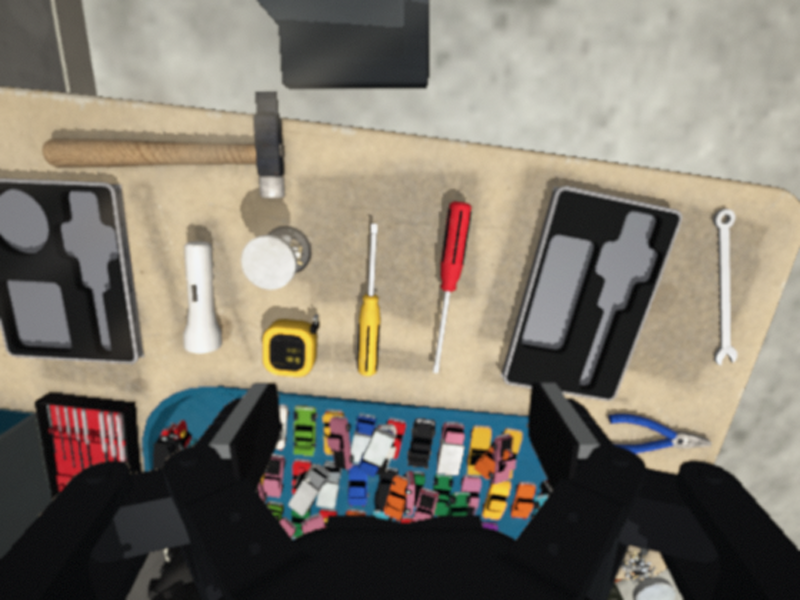

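The wrist view (800x600) shows everything but the far edge of the three-pocket tray: that tray (70,270), torch (200,300), jar lid (270,262), tape measure (290,347), yellow screwdriver (370,300), red screwdriver (452,285), two-pocket tray (592,292). The arm was still moving, so I'll take it again at rest and then from a second place.

```bash
cat > snap.py <<'E'
from h import *
import pickle,sys
n=sys.argv[1]
read_camera('top'); s=get_state();p=read_camera('wrist');print(s['time'],s['eef_pos'],s['tcp_rot'],abs(s['dq']).max().round(3))
pickle.dump((s,p),open(n+'.pkl','wb'));cv2.imwrite(f'pics/{n}.png',p['pixels'][:,:,::-1])
E
python3 snap.py a1
```

```text
2.95 [0.45194994 0.11736388 0.36094259] [ 3.28660151e-03  9.99992890e-01 -7.56111475e-04  1.68708805e-03] 0.087
```

Emit:
arm_command --steps '[{"translation": [0,-0.28,0],"twist": [0,0,0],"fingers": 1},{"translation": [0,-0.28,0],"twist": [0,0,0],"fingers": 1},{"translation": [0,-0.28,0],"twist": [0,0,0],"fingers": 1},{"translation": [0,-0.28,0],"twist": [0,0,0],"fingers": 1},{"translation": [0,-0.28,0],"twist": [0,0,0],"fingers": 1}]'

```text
time: 3.62
eef_pos: [0.4495, -0.0882, 0.3588]
tcp_rot: [0.0, 1.0, 0.001, -0.0]
contact_force: [-0.5, 0.3, 0.5]
opening: 1.003
finger_force: 0.0
```

```bash
python3 snap.py a2; python3 - <<'E'
import cv2
cv2.imwrite('pics/a2b.png',cv2.resize(cv2.imread('pics/a2.png'),(800,600),interpolation=cv2.INTER_CUBIC))
E
```

```text
3.675 [ 0.44963083 -0.08733307  0.35891251] [-5.86619175e-04  9.99999612e-01  5.84299895e-04 -3.00604929e-04] 0.027
```

View pics/a2b.png

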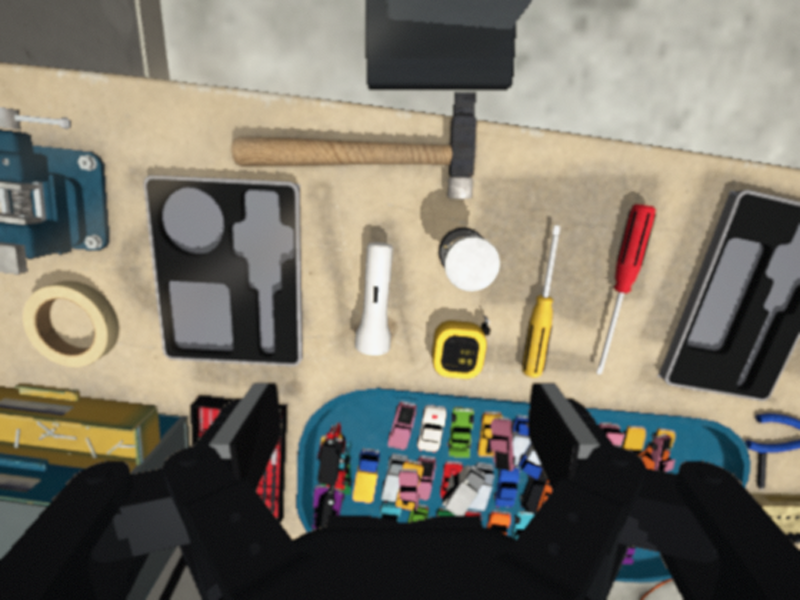

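Second view at rest: all goals and things are visible except the right corner of the two-pocket tray. Fitting tray (225,270), torch (375,300), jar lid (472,262), tape (460,350), yellow handle (540,338), red handle (635,248).

```bash
cat > meas.py <<'E'
from h import *
import pickle
V={n:pickle.load(open(n+'.pkl','rb')) for n in('a1','a2')}
# roi in 800x600 pixels per view, (x0,y0,x1,y1), kind, z
O={'yel':{'a1':(350,215,390,385),'a2':(518,215,565,385)},'red':{'a1':(425,195,480,380),'a2':(590,200,662,380)},
'tape':{'a1':(255,312,325,385),'a2':(425,313,487,385)},'jar':{'a1':(238,225,315,292),'a2':(436,222,505,294)},
'torch':{'a1':(180,235,226,362),'a2':(350,236,398,362)},'fit':{'a2':(140,170,308,370)},'insp':{'a1':(500,180,688,404)}}
def mask(p,k):
    hsv=cv2.cvtColor(p['pixels'],cv2.COLOR_RGB2HSV); h,s,v=[hsv[...,i].astype(int) for i in range(3)]
    if k in('yel','tape'): return (h>18)&(h<35)&(s>140)&(v>90)
    if k=='red': return ((h<8)|(h>172))&(s>140)&(v>60)
    if k in('jar','torch'): return (s<40)&(v>165)
    return (v<60)
if __name__=='__main__':
  Z={'yel':.014,'red':.014,'tape':.031,'jar':.078,'torch':.0215,'fit':.018,'insp':.018}
  for k,d in O.items():
    cs=[]
    for n,r in d.items():
        s,p=V[n]; C=cam(p,s); m=mask(p,k).astype(np.uint8)
        x0,y0,x1,y1=[int(a*.7) for a in r]; b=np.zeros_like(m); b[y0:y1,x0:x1]=m[y0:y1,x0:x1]
        cn,_=cv2.findContours(b,cv2.RETR_EXTERNAL,cv2.CHAIN_APPROX_NONE); c=max(cn,key=cv2.contourArea)
        if k in('tape','fit','insp'): c=cv2.convexHull(c)
        M=cv2.moments(c); uv=[M['m10']/M['m00'],M['m01']/M['m00']]
        w=onz(p,C,c.reshape(-1,2),Z[k])[:,:2]; rc=cv2.minAreaRect((w*1000).astype(np.float32))
        cs.append((C[0],ray(p,C,[uv])[0])); print(k,n,np.round(uv,1),'rect',np.round(rc[0],1),np.round(rc[1],1),round(rc[2],1),'n',b.sum())
    if len(cs)==2: X,e=tri(cs);print('  tri',(X*1000).round(1),np.round(np.array(e)*1000,1))
E
python3 meas.py
```

```text
yel a1 [259.8 233.2] rect [565.3  77.2] [ 24.3 104.6] 87.9 n 706
yel a2 [377.1 235.4] rect [564.8  78.4] [ 26.2 104.8] 87.4 n 701
  tri [561.9  77.4  19. ] [0.1 0.1]
red a1 [319.8 169.3] rect [455.9 177.5] [ 25.4 102.7] 83.9 n 863
red a2 [443.4 171.9] rect [456.  178.8] [ 29.4 101.5] 83.4 n 952
  tri [452.1 178.2  15.9] [0.5 0.5]
tape a1 [204.6 242.1] rect [573.7 -16.8] [63.8 71.1] 86.1 n 790
tape a2 [320.8 244.3] rect [574.4 -20.7] [61.8 71.7] 90.0 n 771
  tri [578.  -19.6  19.4] [0.1 0.1]
jar a1 [189.7 182.4] rect [461.  -16.9] [55.9 55.1] 62.1 n 1178
jar a2 [330.4 184.6] rect [461.  -17.9] [54.1 55.1] 0.1 n 1173
  tri [460.9 -17.3  75.8] [0.2 0.2]
torch a1 [141.5 210.2] rect [ 518.7 -117.5] [ 43.9 135.8] 81.0 n 1394
torch a2 [263.2 211.6] rect [ 517.7 -117.1] [ 39.8 135.2] 82.9 n 1347
  tri [ 516.4 -118.2   28. ] [0.1 0.1]
fit a2 [158.9 189.7] rect [ 487.3 -293.5] [161.1 209.1] 87.0 n 4903
insp a1 [413.8 206.3] rect [534.2 338. ] [140.9 264.1] 79.3 n 6342
```

```bash
cat > m2.py <<'E'
from meas import *
for k in('yel','red','torch'):
  for n in('a1','a2'):
    s,p=V[n];C=cam(p,s);m=mask(p,k);x0,y0,x1,y1=[int(a*.7) for a in O[k][n]]
    if k=='torch':
        hsv=cv2.cvtColor(p['pixels'],cv2.COLOR_RGB2HSV); m=(hsv[...,1]<45)&(hsv[...,2]>150)
    yx=np.argwhere(m[y0:y1,x0:x1])+[y0,x0]; w=onz(p,C,yx[:,::-1],{'torch':.03}.get(k,.016))[:,:2]*1000
    c=np.median(w,0); w=w[abs(w-c).max(1)<80]
    u=np.linalg.svd(w-w.mean(0),full_matrices=0)[2][0]; u*=np.sign(u[0]); q=(w-w.mean(0))@u
    xs=np.round(w[:,0]/8)*8; mids=[(x,w[xs==x,1].min(),w[xs==x,1].max()) for x in np.unique(xs)]
    print(k,n,'ang',np.degrees(np.arctan2(u[1],u[0])).round(2),'mean',w.mean(0).round(1),'ends',(w.mean(0)+u*q.min()).round(1),(w.mean(0)+u*q.max()).round(1))
    if k=='torch': print(np.round(mids,0).astype(int).tolist())
for k,n in(('fit','a2'),('insp','a1'),('fit','top'),('insp','top'),('fit','scene'),('insp','scene')):
    if n in V: s,p=V[n];C=cam(p,s);x0,y0,x1,y1=[int(a*.7) for a in O[k][n]]
    else:
        p=read_camera(n);C=cam(p);ce={'fit':[.49,-.298,.018],'insp':[.519,.333,.018]}[k]
        uv=proj(p,C,ce)[0];x0,x1,y0,y1=[int(a) for a in(uv[0]-60,uv[0]+60,uv[1]-60,uv[1]+60)]
    hsv=cv2.cvtColor(p['pixels'],cv2.COLOR_RGB2HSV); g=((hsv[...,1]<55)&(hsv[...,2]>75)&(hsv[...,2]<165)).astype(np.uint8)
    b=np.zeros_like(g);b[y0:y1,x0:x1]=g[y0:y1,x0:x1]; cn,_=cv2.findContours(b,cv2.RETR_EXTERNAL,cv2.CHAIN_APPROX_NONE)
    for c in cn:
        M=cv2.moments(c)
        if M['m00']<100: continue
        o=[]
        for z in(.004,.018):
            w=onz(p,C,c.reshape(-1,2),z)[:,:2]*1000; rc=cv2.minAreaRect(w.astype(np.float32)); ct=onz(p,C,[[M['m10']/M['m00'],M['m01']/M['m00']]],z)[0,:2]*1000
            o.append((ct.round(1).tolist(),np.round(rc[0],1).tolist(),np.round(rc[1],1).tolist(),round(rc[2],1)))
        print(k,n,o)
E
python3 m2.py
```

```text
yel a1 ang -4.08 mean [563.6  77.1] ends [512.6  80.8] [616.4  73.4]
yel a2 ang -2.22 mean [563.4  78.4] ends [511.8  80.4] [616.1  76.4]
red a1 ang -6.72 mean [453.1 178.1] ends [404.9 183.8] [506.5 171.8]
red a2 ang -6.81 mean [452.6 178.4] ends [405.5 184. ] [505.8 172. ]
torch a1 ang -6.32 mean [ 516.4 -116.9] ends [ 448.4 -109.3] [ 581.7 -124.1]
[[448, -125, -99], [456, -126, -97], [464, -127, -97], [472, -127, -98], [480, -128, -97], [488, -129, -97], [496, -129, -100], [504, -130, -100], [512, -130, -100], [520, -131, -103], [528, -132, -103], [536, -135, -104], [544, -138, -103], [552, -141, -101], [560, -143, -100], [568, -144, -100], [576, -144, -102], [584, -137, -117]]
torch a2 ang -5.36 mean [ 515.9 -118.3] ends [ 446.5 -111.8] [ 581.1 -124.5]
[[448, -125, -100], [456, -127, -98], [464, -127, -100], [472, -129, -100], [480, -129, -102], [488, -129, -102], [496, -131, -103], [504, -131, -103], [512, -131, -105], [520, -132, -105], [528, -134, -105], [536, -135, -107], [544, -137, -105], [552, -141, -102], [560, -143, -102], [568, -143, -104], [576, -142, -104], [584, -131
[... 1017 characters left out ...]
 [293.7, 261.8], 79.4), ([513.7, 339.7], [520.3, 360.3], [290.9, 259.3], 79.4)]
fit scene [([330.3, -208.5], [330.5, -205.5], [134.9, 15.3], 88.6), ([324.3, -204.2], [324.5, -201.3], [133.6, 15.2], 88.6)]
fit scene [([538.1, -335.6], [538.8, -335.5], [79.0, 85.8], 85.9), ([530.2, -330.2], [530.8, -330.1], [78.3, 85.0], 85.9)]
fit scene [([435.0, -281.3], [502.0, -295.7], [179.8, 270.9], 86.0), ([428.0, -276.3], [494.4, -290.7], [178.1, 268.3], 86.0)]
insp scene [([339.6, 305.2], [342.3, 328.7], [270.2, 19.2], 82.9), ([333.5, 304.6], [336.2, 327.9], [267.6, 19.1], 82.9)]
insp scene [([507.8, 337.6], [515.2, 337.3], [161.5, 265.0], 79.9), ([500.1, 336.6], [507.5, 336.3], [159.9, 262.5], 79.9)]
```

```bash
cat > ov.py <<'E'
from h import *
TR={'fit':(487,-295,-2.8),'insp':(518,339,-10.9)}
def loc(k,xy,z):
    x,y,a=TR[k]; a=np.radians(a); c,s=np.cos(a),np.sin(a); xy=np.atleast_2d(xy)
    return np.c_[x+xy@[c,-s],y+xy@[s,c],np.full(len(xy),z)]/1000
def box(cx,cy,w,h): return [(cx-w/2,cy-h/2),(cx+w/2,cy-h/2),(cx+w/2,cy+h/2),(cx-w/2,cy+h/2)]
t=np.linspace(0,2*np.pi,40)
SH={'fit':[(box(0,0,216,168),18),(box(54,-37,90,78),18),(np.c_[-61+38*np.cos(t),-37+38*np.sin(t)],18),(box(-42,43,40,74),18)],
'insp':[(box(0,0,242,147),18),(box(0,-37,140,57),18),(box(-54,32.5,40,73),18)]}
def overlay(p,C,roi,out,f=5,extra=()):
    x0,y0,x1,y1=roi; im=cv2.resize(p['pixels'][y0:y1,x0:x1,::-1],None,fx=f,fy=f,interpolation=cv2.INTER_CUBIC)
    im=cv2.convertScaleAbs(im,alpha=1.4)
    L=[loc(k,s,z) for k in SH for s,z in SH[k]]+list(extra)
    for X in L:
        if ((X-C[0])@C[1])[:,2].min()<.05: continue
        uv=((proj(p,C,X)-[x0,y0]+.5)*f-.5).astype(int); cv2.polylines(im,[uv.reshape(-1,1,2)],True,(0,255,0),1)
    cv2.imwrite(out,im); return im
E
python3 - <<'E'
from ov import *; import pickle
s,p=pickle.load(open('a2.pkl','rb')); A=overlay(p,cam(p,s),(95,115,220,260),'pics/x.png',4)
s,p=pickle.load(open('a1.pkl','rb')); B=overlay(p,cam(p,s),(345,125,415+70,285-15),'pics/x.png',4)
print(A.shape,B.shape); h=min(len(A),len(B)); cv2.imwrite('pics/ov1.png',cv2.resize(np.hstack([A[:h],B[:h]]),None,fx=.75,fy=.75))
E
```

```text
(580, 500, 3) (580, 560, 3)
```

View pics/ov1.png

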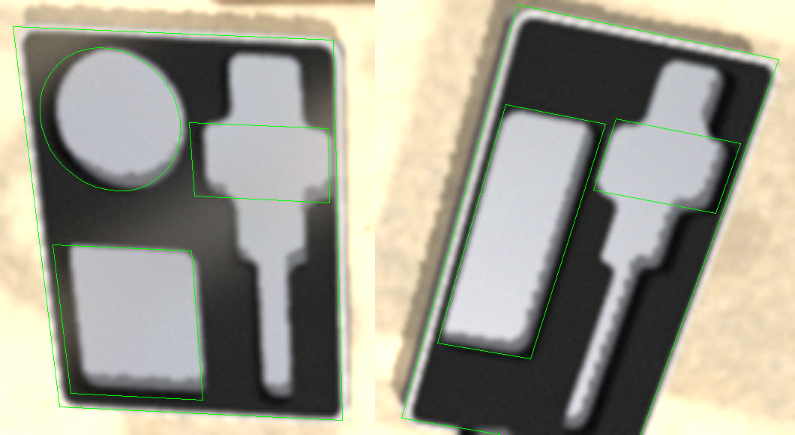

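Overlay: outlines agree within about 2 mm. Tray poses taken: fit (487.3,-293.5,-2.9°), insp (519.5,339.5,-10.9°). Starting with the short (yellow) screwdriver.

Emit:
arm_command --steps '[{"translation": [-0.152,0.224,0.32],"twist": [0,0,0.05],"fingers": 0.3},{"translation": [-0.152,0.224,0.32],"twist": [0,0,0.05],"fingers": 0.3},{"translation": [-0.152,0.224,0.32],"twist": [0,0,0.05],"fingers": 0.3},{"translation": [-0.152,0.224,0.32],"twist": [0,0,0.05],"fingers": 0.3},{"translation": [-0.152,0.224,0.32],"twist": [0,0,0.05],"fingers": 0.3}]'

```text
time: 4.55
eef_pos: [0.5636, 0.081, 0.1196]
tcp_rot: [0.025, 1.0, 0.0, 0.001]
contact_force: [1.5, -0.8, 0.3]
opening: 0.651
finger_force: 0.0
```

```bash
sed -i "s/TR=.*/TR={'fit':(487.3,-293.5,-2.9),'insp':(519.5,339.5,-10.9)}/" ov.py; cat > st.py <<'E'
from ov import *; import sys
s=get_state(); R=Ro.from_quat(s['tcp_rot']).as_matrix()
print('t',round(s['time'],2),'pos',(s['eef_pos']*1000).round(1),'line deg',np.degrees(np.arctan2(-R[1,0],-R[0,0])).round(2),'tilt',np.degrees(np.arccos(-R[2,2])).round(2),'q',s['qpos'].round(2),'F',s['contact_force'].round(1),'op mm',round(s['opening']*85,1))
a=sys.argv[1:]
if a: T=[float(x)/1000 for x in a[:3]]; print('shift',rel(T))
E
python3 st.py 564.5 77.8 4; python3 -c "
from ov import *
print('pockets mm: drv',loc('fit',(-42,43),0)*1000,'tape',loc('fit',(54,-37),0)*1000,'jar',loc('fit',(-61,-37),0)*1000,'long',loc('insp',(-53,32.5),0)*1000,'torch',loc('insp',(0,-37),0)*1000)"
```

```text
t 4.55 pos [563.6  81.  119.6] line deg -2.86 tilt 0.07 q [-0.04  0.17  1.93  0.    1.04 -1.56] F [ 1.5 -0.8  0.3] op mm 55.4
shift [-0.0012 -0.0042  0.1541]
pockets mm: drv [[ 447.52928342 -248.43016416    0.        ]] tape [[ 539.35890651 -333.18463498    0.        ]] jar [[ 424.50618043 -327.36644687    0.        ]] long [[473.60179012 381.43571664   0.        ]] torch [[512.50346861 303.16752763   0.        ]]
```

Emit:
arm_command --steps '[{"translation": [0,0,0.08],"twist": [0,0,0],"fingers": 0.2},{"translation": [0,0,0.154],"twist": [0,0,0],"fingers": 0.2},{"translation": [0,0,0.154],"twist": [0,0,0],"fingers": 0.2},{"translation": [0,0,0.154],"twist": [0,0,0],"fingers": -1},{"translation": [0,0,0.154],"twist": [0,0,0],"fingers": -1}]' --grip_force 40

```text
time: 5.18
eef_pos: [0.5641, 0.079, 0.0071]
tcp_rot: [0.026, 1.0, 0.0, 0.001]
contact_force: [0.6, 0.0, -1.4]
opening: 0.308
finger_force: 40.2
```

```bash
python3 st.py
```

```text
t 5.17 pos [564.1  79.    7.1] line deg -2.93 tilt 0.17 q [-0.04  0.35  1.96  0.    0.83 -1.56] F [ 0.6  0.  -1.4] op mm 26.2
```

Emit:
arm_command --steps '[{"translation": [0,0,-0.085],"twist": [0,0,0],"fingers": -1},{"translation": [0,0,-0.17],"twist": [0,0,0.1],"fingers": -1},{"translation": [0,-0.07,-0.17],"twist": [0,0,0.28],"fingers": -1},{"translation": [0,-0.14,-0.17],"twist": [0,0,0.46],"fingers": -1},{"translation": [0,-0.2,-0.17],"twist": [0,0,0.64],"fingers": -1}]'

```text
time: 5.8
eef_pos: [0.5552, -0.0726, 0.1346]
tcp_rot: [0.355, 0.935, 0.0, 0.001]
contact_force: [0.5, 0.3, -0.6]
opening: 0.305
finger_force: 40.3
```

```bash
python3 st.py 447.5 -248.4 130
```

```text
t 5.8 pos [555.2 -72.6 134.6] line deg -41.53 tilt 0.17 q [-0.31  0.13  1.94 -0.    1.06 -1.16] F [ 0.5  0.3 -0.6] op mm 26.0
shift [-0.0479 -0.2707  0.0059]
```

Emit:
arm_command --steps '[{"translation": [-0.048,-0.271,0],"twist": [0,0,0.178],"fingers": -1},{"translation": [-0.048,-0.271,0],"twist": [0,0,0.356],"fingers": -1},{"translation": [-0.048,-0.271,0],"twist": [0,0,0.534],"fingers": -1},{"translation": [-0.048,-0.271,0],"twist": [0,0,0.712],"fingers": -1},{"translation": [-0.048,-0.271,0],"twist": [0,0,0.88],"fingers": -1}]'

```text
time: 6.42
eef_pos: [0.4476, -0.2494, 0.1341]
tcp_rot: [0.734, 0.679, 0.0, 0.001]
contact_force: [0.5, 0.2, -0.9]
opening: 0.305
finger_force: 40.3
```

Emit:
arm_command --steps '[{"translation": [0,0,0],"twist": [0,0,0.178],"fingers": -1},{"translation": [0,0,0],"twist": [0,0,0.356],"fingers": -1},{"translation": [0,0,0],"twist": [0,0,0.534],"fingers": -1},{"translation": [0,0,0],"twist": [0,0,0.712],"fingers": -1},{"translation": [0,0,0],"twist": [0,0,0.88],"fingers": -1}]'

```text
time: 7.05
eef_pos: [0.4485, -0.2477, 0.134]
tcp_rot: [0.959, 0.283, 0.001, 0.001]
contact_force: [0.7, -0.5, -0.7]
opening: 0.307
finger_force: 40.3
```

```bash
python3 st.py 447.5 -248.4 130
```

```text
t 7.05 pos [ 448.5 -247.7  134. ] line deg -147.12 tilt 0.11 q [-0.7   0.03  2.05  0.    1.05  0.29] F [ 0.7 -0.5 -0.7] op mm 26.1
shift [-0.0016 -0.      0.0053]
```

Emit:
arm_command --steps '[{"translation": [-0.001,0,0.0],"twist": [0,0,0.178],"fingers": -1},{"translation": [-0.001,0,0.0],"twist": [0,0,0.356],"fingers": -1},{"translation": [-0.001,0,0.0],"twist": [0,0,0.5],"fingers": -1},{"translation": [-0.001,0,0.0],"twist": [0,0,0.598],"fingers": -1},{"translation": [-0.001,0,0.0],"twist": [0,0,0.598],"fingers": -1}]'

```text
time: 7.68
eef_pos: [0.4479, -0.2482, 0.1338]
tcp_rot: [1.0, -0.023, 0.001, 0.001]
contact_force: [-0.4, 0.4, -1.3]
opening: 0.3
finger_force: 40.3
```

```bash
python3 st.py 447.5 -248.4 130; python3 snap.py b1; python3 - <<'E'
from ov import *; import pickle
s,p=pickle.load(open('b1.pkl','rb')); overlay(p,cam(p,s),(80,20,480,320),'pics/b1o.png',2)
E
```

```text
t 7.67 pos [ 447.9 -248.2  133.8] line deg 177.41 tilt 0.1 q [-0.7   0.03  2.06  0.    1.05  0.91] F [-0.4  0.4 -1.3] op mm 25.5
shift [-0.0006  0.0003  0.005 ]
7.725 [ 0.44793583 -0.24815326  0.13362174] [ 9.99750649e-01 -2.23189648e-02  5.59553940e-04  4.35883190e-04] 0.007
```

View pics/b1o.png

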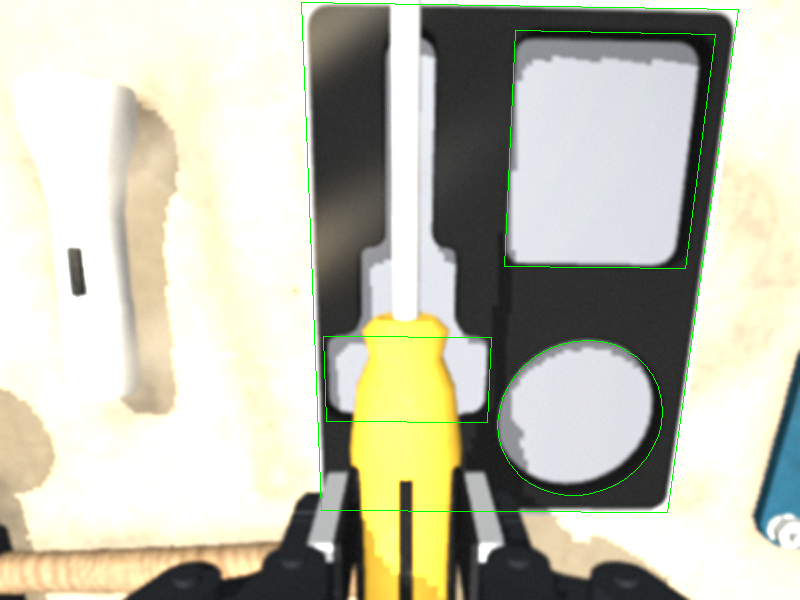

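The held driver lines up with its pocket; the outline of the tray fits to about 1 mm. Lowering.

Emit:
arm_command --steps '[{"translation": [0,0,0.07],"twist": [0,0,0.005],"fingers": -1},{"translation": [0,0,0.13],"twist": [0,0,0.005],"fingers": -1},{"translation": [0,0,0.162],"twist": [0,0,0.005],"fingers": -1},{"translation": [0,0,0.162],"twist": [0,0,0.005],"fingers": -1},{"translation": [0,0,0.162],"twist": [0,0,0.005],"fingers": -1}]'

```text
time: 8.4
eef_pos: [0.4481, -0.2483, 0.0115]
tcp_rot: [1.0, -0.025, 0.0, 0.0]
contact_force: [0.8, 0.3, -1.4]
opening: 0.303
finger_force: 43.1
```

```bash
python3 st.py 447.5 -248.4 11
```

```text
t 8.4 pos [ 448.1 -248.3   11.5] line deg 177.09 tilt 0.03 q [-0.7   0.23  2.1  -0.    0.81  0.92] F [ 0.8  0.3 -1.4] op mm 25.7
shift [-0.0008  0.0002  0.0007]
```

Emit:
arm_command --steps '[{"translation": [0,0,0],"twist": [0,0,0],"fingers": -0.1},{"translation": [0,0,0],"twist": [0,0,0],"fingers": -0.1},{"translation": [0,0,-0.06],"twist": [0,0,0],"fingers": -0.1},{"translation": [0,0,-0.14],"twist": [0,0,0],"fingers": -0.1},{"translation": [0,0,-0.22],"twist": [0,0,0],"fingers": 0.5}]'

```text
time: 9.02
eef_pos: [0.4476, -0.2479, 0.178]
tcp_rot: [1.0, -0.026, -0.0, -0.0]
contact_force: [0.8, 0.5, 0.4]
opening: 0.649
finger_force: 0.0
```

```bash
python3 st.py 575 -19 200
```

```text
t 9.03 pos [ 447.6 -247.9  178. ] line deg 177.05 tilt 0.0 q [-0.7  -0.02  2.02  0.    1.14  0.92] F [0.8 0.5 0.4] op mm 55.2
shift [ 0.154  -0.3135 -0.0293]
```

Emit:
arm_command --steps '[{"translation": [0.154,-0.314,-0.029],"twist": [0,0,0],"fingers": 1},{"translation": [0.154,-0.314,-0.029],"twist": [0,0,0],"fingers": 1},{"translation": [0.154,-0.314,-0.029],"twist": [0,0,0],"fingers": 1},{"translation": [0.154,-0.314,-0.029],"twist": [0,0,0],"fingers": 1},{"translation": [0.154,-0.314,-0.029],"twist": [0,0,0],"fingers": 1}]'

```text
time: 9.65
eef_pos: [0.5766, -0.0158, 0.1988]
tcp_rot: [1.0, -0.024, 0.001, -0.0]
contact_force: [-0.2, -0.9, 0.8]
opening: 1.0
finger_force: 0.0
```

```bash
python3 snap.py c1; python3 st.py; python3 - <<'E'
from ov import *; import pickle
s,p=pickle.load(open('c1.pkl','rb'));C=cam(p,s)
a=np.radians(-2);R=np.array([[np.cos(a),-np.sin(a)],[np.sin(a),np.cos(a)]])
b=np.array(box(0,0,76,64))@R.T/1000+[.575,-.019]
ex=[np.c_[b,np.full(4,z)] for z in(0,.031)]
jar=[np.c_[.461+.03*np.cos(t),-.0175+.03*np.sin(t),np.full(40,z)] for z in(0,.078)]
overlay(p,C,(120,30,520,330),'pics/c1o.png',2,ex+jar)
E
```

```text
9.7 [ 0.57651522 -0.01609403  0.19857514] [ 9.99713408e-01 -2.39286478e-02  6.81131335e-04 -2.39149979e-04] 0.058
t 9.75 pos [575.7 -17.8 198.2] line deg 177.2 tilt 0.03 q [-0.21  0.1   1.86 -0.    1.19  1.41] F [-0.8 -0.7 -0.8] op mm 84.6
```

View pics/c1o.png

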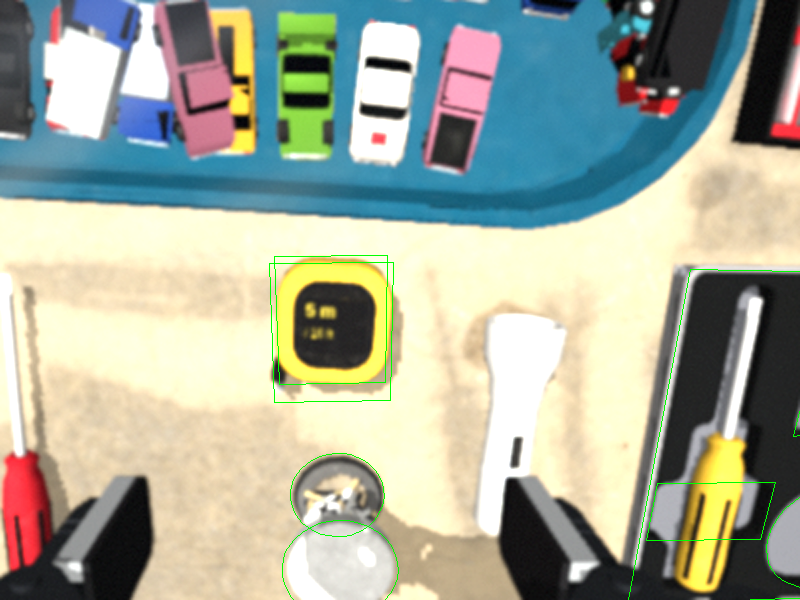

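The picture shows the short screwdriver seated in its pocket at (715,440). The tape's top lies about 2 mm right of my guess, so it is at (575,-20.8); the jar outline at (461,-17.5) fits.

Emit:
arm_command --steps '[{"translation": [-0.001,0.0035,0.08],"twist": [0,0,0],"fingers": 1},{"translation": [-0.001,0.0035,0.16],"twist": [0,0,0],"fingers": 1},{"translation": [-0.001,0.0035,0.225],"twist": [0,0,0],"fingers": 1},{"translation": [-0.001,0.0035,0.252],"twist": [0,0,0],"fingers": 1},{"translation": [-0.001,0.0035,0.252],"twist": [0,0,0],"fingers": 1}]'

```text
time: 10.38
eef_pos: [0.5735, -0.0224, 0.0081]
tcp_rot: [1.0, -0.026, -0.001, -0.0]
contact_force: [0.8, -0.8, 0.1]
opening: 1.003
finger_force: 0.0
```

Emit:
arm_command --steps '[{"translation": [0,0,0],"twist": [0,0,0],"fingers": -1},{"translation": [0,0,0],"twist": [0,0,0],"fingers": -1},{"translation": [0,0,0],"twist": [0,0,0],"fingers": -1}]' --grip_force 60

```text
time: 10.75
eef_pos: [0.5773, -0.0221, 0.0125]
tcp_rot: [1.0, -0.026, 0.003, 0.001]
contact_force: [-0.7, -0.5, 5.9]
opening: 0.733
finger_force: 67.0
```

```bash
python3 st.py 539.4 -333.2 100
```

```text
t 10.75 pos [577.3 -22.1  12.5] line deg 177.04 tilt 0.37 q [-0.21  0.35  1.94  0.    0.84  1.41] F [-0.7 -0.5  5.9] op mm 62.3
shift [-0.0283  0.417  -0.1164]
```

Emit:
arm_command --steps '[{"translation": [0,0,-0.03],"twist": [0,0,0],"fingers": -1},{"translation": [0,0,-0.08],"twist": [0,0,0],"fingers": -1},{"translation": [0,0,-0.16],"twist": [0,0,0],"fingers": -1},{"translation": [-0.01,0.06,-0.18],"twist": [0,0,0],"fingers": -1},{"translation": [-0.02,0.13,-0.18],"twist": [0,0,0],"fingers": -1}]'

```text
time: 11.38
eef_pos: [0.5558, -0.1189, 0.1476]
tcp_rot: [1.0, -0.024, 0.003, 0.001]
contact_force: [0.4, -0.5, -1.4]
opening: 0.73
finger_force: 66.1
```

```bash
python3 st.py 539.4 -333.2 140
```

```text
t 11.38 pos [ 555.8 -118.9  147.6] line deg 177.22 tilt 0.38 q [-0.39  0.13  1.92 -0.    1.08  1.23] F [ 0.4 -0.5 -1.4] op mm 62.0
shift [-0.0081  0.2865  0.0108]
```

Emit:
arm_command --steps '[{"translation": [-0.008,0.287,0.01],"twist": [0,0,0],"fingers": -1},{"translation": [-0.008,0.287,0.01],"twist": [0,0,0],"fingers": -1},{"translation": [-0.008,0.287,0.01],"twist": [0,0,0],"fingers": -1},{"translation": [-0.008,0.287,0.01],"twist": [0,0,0],"fingers": -1},{"translation": [-0.008,0.287,0.01],"twist": [0,0,0],"fingers": -1}]'

```text
time: 12.0
eef_pos: [0.5369, -0.3344, 0.1366]
tcp_rot: [1.0, -0.027, 0.0, 0.0]
contact_force: [0.6, 0.8, -2.7]
opening: 0.733
finger_force: 66.2
```

```bash
python3 snap.py d1; python3 st.py 539.4 -333.2 140; python3 - <<'E'
from ov import *; import pickle
s,p=pickle.load(open('d1.pkl','rb'));C=cam(p,s); R=Ro.from_quat(s['tcp_rot']).as_matrix()
ex=[s['eef_pos']+np.c_[np.array(box(0,0,76,64))/1000,np.full(4,z)]@R.T for z in(-.019,.012)]
overlay(p,C,(120,80,520,380),'pics/d1o.png',2,ex)
E
```

```text
12.05 [ 0.53711936 -0.33269595  0.136418  ] [ 9.99652992e-01 -2.63367952e-02 -1.60194751e-04 -4.92924056e-04] 0.032
t 12.1 pos [ 537.3 -331.7  136.3] line deg 177.06 tilt 0.07 q [-0.71  0.28  1.76  0.    1.1   0.91] F [ 0.2 -0.5 -1.5] op mm 62.1
shift [ 0.0029  0.0018 -0.0049]
```

View pics/d1o.png

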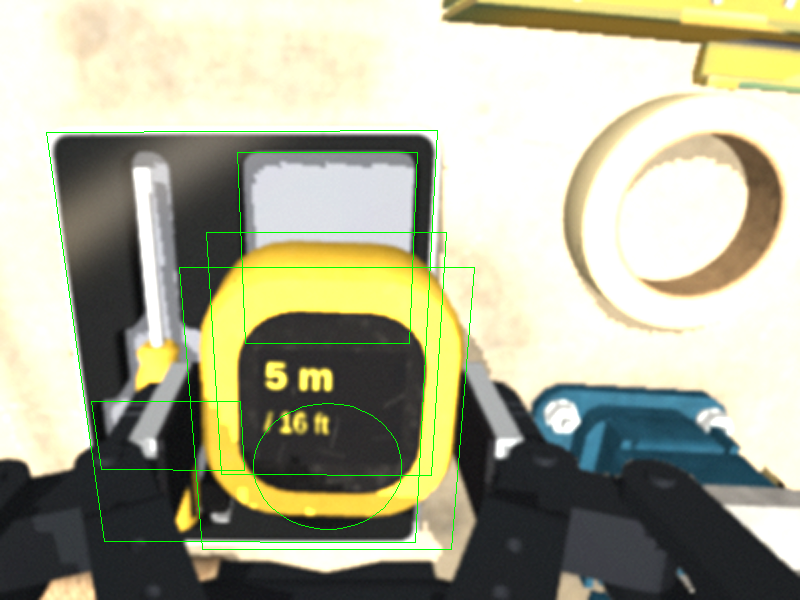

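The tray outline fits again. The tape is centred between the fingers and lies 1 to 3 mm towards +x in the grip, which is inside the clearance. Lowering.

Emit:
arm_command --steps '[{"translation": [0.0005,0.001,0.07],"twist": [0,0,0],"fingers": -1},{"translation": [0.0005,0.001,0.125],"twist": [0,0,0],"fingers": -1},{"translation": [0.0005,0.001,0.145],"twist": [0,0,0],"fingers": -1},{"translation": [0.0005,0.001,0.157],"twist": [0,0,0],"fingers": -1},{"translation": [0.0005,0.001,0.157],"twist": [0,0,0],"fingers": -1}]'

```text
time: 12.72
eef_pos: [0.5385, -0.3335, 0.0197]
tcp_rot: [1.0, -0.025, 0.001, 0.0]
contact_force: [1.3, -0.0, -2.1]
opening: 0.734
finger_force: 66.1
```

```bash
python3 st.py 538 -333.2 17
```

```text
t 12.72 pos [ 538.5 -333.5   19.7] line deg 177.08 tilt 0.09 q [-0.71  0.44  1.8   0.    0.9   0.91] F [ 1.3 -0.  -2.1] op mm 62.4
shift [-0.0007 -0.0004  0.0037]
```

Emit:
arm_command --steps '[{"translation": [0,0,0.004],"twist": [0,0,0],"fingers": -1},{"translation": [0,0,0.004],"twist": [0,0,0],"fingers": 1},{"translation": [0,0,0.004],"twist": [0,0,0],"fingers": 1},{"translation": [0,0,-0.06],"twist": [0,0,0],"fingers": 1},{"translation": [0,0,-0.14],"twist": [0,0,0],"fingers": 1}]'

```text
time: 13.35
eef_pos: [0.5368, -0.3329, 0.1236]
tcp_rot: [1.0, -0.026, -0.001, -0.001]
contact_force: [0.4, -0.5, -0.2]
opening: 1.003
finger_force: 0.0
```

```bash
python3 snap.py e1; python3 st.py 461 -17.5 190; python3 - <<'E'
from ov import *; import pickle
s,p=pickle.load(open('e1.pkl','rb'));C=cam(p,s)
overlay(p,C,(120,80,520,380),'pics/e1o.png',2)
E
```

```text
13.4 [ 0.54167988 -0.33674343  0.13540889] [ 0.99964295 -0.02568778  0.0056834   0.00466967] 0.179
t 13.45 pos [ 542.1 -337.2  133.7] line deg 177.05 tilt 0.98 q [-0.72  0.29  1.76  0.    1.08  0.91] F [ 0.4 -1.5  1.4] op mm 85.0
shift [-0.1289 -0.4193 -0.0813]
```

View pics/e1o.png

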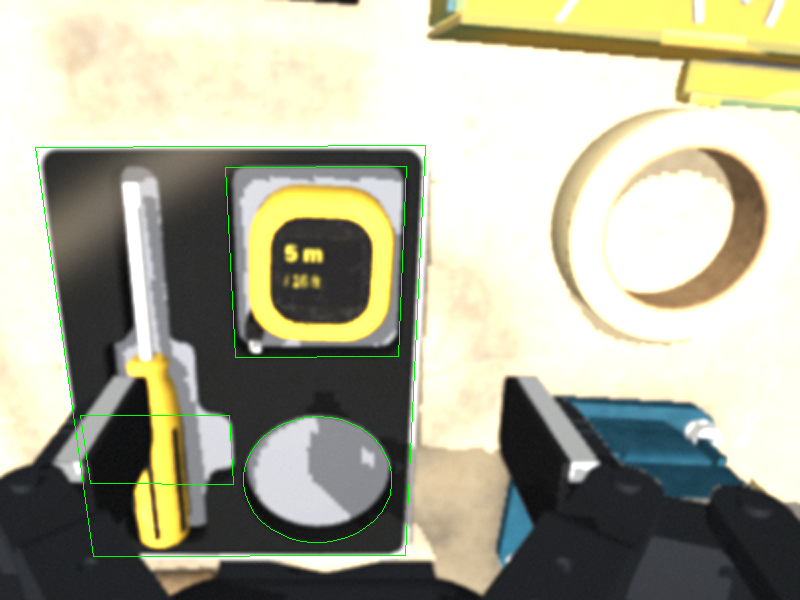

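The tape lies in its pocket with an even grey margin and the screwdriver is seated. Next, the jar.

Emit:
arm_command --steps '[{"translation": [-0.124,-0.415,-0.05],"twist": [0,0,0],"fingers": 1},{"translation": [-0.124,-0.415,-0.05],"twist": [0,0,0],"fingers": 1},{"translation": [-0.124,-0.415,-0.05],"twist": [0,0,0],"fingers": 1},{"translation": [-0.124,-0.415,-0.05],"twist": [0,0,0],"fingers": 1},{"translation": [-0.124,-0.415,-0.05],"twist": [0,0,0],"fingers": 1}]'

```text
time: 14.08
eef_pos: [0.4639, -0.0303, 0.1603]
tcp_rot: [1.0, -0.026, 0.001, 0.0]
contact_force: [1.2, 0.9, 0.4]
opening: 1.0
finger_force: 0.0
```

Emit:
arm_command --steps '[{"translation": [0,0,0],"twist": [0,0,0],"fingers": 1}]'

```text
time: 14.2
eef_pos: [0.4636, -0.0287, 0.1603]
tcp_rot: [1.0, -0.023, 0.001, -0.0]
contact_force: [0.6, -0.1, -0.6]
opening: 1.0
finger_force: 0.0
```

```bash
python3 st.py 461 -17.5 32
```

```text
t 14.2 pos [463.6 -28.7 160.3] line deg 177.36 tilt 0.1 q [-0.28 -0.12  2.14  0.    1.11  1.34] F [ 0.6 -0.1 -0.6] op mm 85.0
shift [-0.0044 -0.0147  0.1711]
```

Emit:
arm_command --steps '[{"translation": [-0.004,-0.0147,0.03],"twist": [0,0,0.005],"fingers": 1},{"translation": [-0.004,-0.0147,0.08],"twist": [0,0,0.005],"fingers": 1},{"translation": [-0.004,-0.0147,0.14],"twist": [0,0,0.005],"fingers": 1},{"translation": [-0.004,-0.0147,0.171],"twist": [0,0,0.005],"fingers": 1},{"translation": [-0.004,-0.0147,0.171],"twist": [0,0,0.005],"fingers": 1}]'

```text
time: 14.82
eef_pos: [0.4605, -0.0211, 0.0295]
tcp_rot: [1.0, -0.029, -0.002, -0.0]
contact_force: [0.8, -0.5, -0.2]
opening: 1.002
finger_force: 0.0
```

Emit:
arm_command --steps '[{"translation": [0,0,0],"twist": [0,0,0],"fingers": -1},{"translation": [0,0,0],"twist": [0,0,0],"fingers": -1},{"translation": [0,0,0],"twist": [0,0,0],"fingers": -1},{"translation": [0,0,0],"twist": [0,0,0],"fingers": -1}]' --grip_force 45

```text
time: 15.32
eef_pos: [0.4638, -0.0213, 0.0333]
tcp_rot: [1.0, -0.028, 0.002, 0.001]
contact_force: [0.4, 0.4, 5.7]
opening: 0.717
finger_force: 49.4
```

```bash
python3 st.py 424.5 -327.4 130
```

```text
t 15.32 pos [463.8 -21.3  33.3] line deg 176.74 tilt 0.25 q [-0.26  0.09  2.21 -0.    0.83  1.36] F [0.4 0.4 5.7] op mm 60.9
shift [-0.0285  0.4106 -0.1287]
```

Emit:
arm_command --steps '[{"translation": [0,0,-0.03],"twist": [0,0,0],"fingers": -1},{"translation": [0,0,-0.08],"twist": [0,0,0],"fingers": -1},{"translation": [0,0,-0.13],"twist": [0,0,0],"fingers": -1},{"translation": [-0.005,0.05,-0.13],"twist": [0,0,0],"fingers": -1},{"translation": [-0.01,0.11,-0.13],"twist": [0,0,0],"fingers": -1}]'

```text
time: 15.95
eef_pos: [0.4493, -0.1029, 0.1292]
tcp_rot: [1.0, -0.027, 0.0, 0.0]
contact_force: [0.1, -0.8, -1.6]
opening: 0.714
finger_force: 49.7
```

Emit:
arm_command --steps '[{"translation": [-0.004,0.06,0],"twist": [0,0,0],"fingers": -1},{"translation": [-0.008,0.12,0],"twist": [0,0,0],"fingers": -1},{"translation": [-0.012,0.18,0],"twist": [0,0,0],"fingers": -1},{"translation": [-0.016,0.23,0],"twist": [0,0,0],"fingers": -1},{"translation": [-0.018,0.27,0],"twist": [0,0,0],"fingers": -1}]'

```text
time: 16.58
eef_pos: [0.4237, -0.3051, 0.1282]
tcp_rot: [1.0, -0.029, -0.001, -0.0]
contact_force: [0.6, -0.2, -2.0]
opening: 0.714
finger_force: 49.7
```

```bash
python3 st.py 424.5 -327.4 130
```

```text
t 16.57 pos [ 423.7 -305.1  128.2] line deg 176.7 tilt 0.07 q [-0.82  0.06  2.03 -0.    1.05  0.81] F [ 0.6 -0.2 -2. ] op mm 60.7
shift [ 0.0027  0.0296 -0.0024]
```

Emit:
arm_command --steps '[{"translation": [0.0015,0.026,0],"twist": [0,0,0.005],"fingers": -1},{"translation": [0.0015,0.026,0],"twist": [0,0,0.005],"fingers": -1},{"translation": [0.0015,0.026,0.02],"twist": [0,0,0.005],"fingers": -1}]'

```text
time: 16.95
eef_pos: [0.4255, -0.3233, 0.1143]
tcp_rot: [1.0, -0.031, 0.001, 0.001]
contact_force: [0.9, 0.5, -2.2]
opening: 0.716
finger_force: 49.8
```

```bash
python3 snap.py f1; python3 st.py 424.5 -327.4 37; python3 - <<'E'
from ov import *; import pickle
s,p=pickle.load(open('f1.pkl','rb'));C=cam(p,s); R=Ro.from_quat(s['tcp_rot']).as_matrix()
ex=[s['eef_pos']+np.c_[30*np.cos(t)/1000,30*np.sin(t)/1000,np.full(40,z)]@R.T for z in(-.045,.033)]
overlay(p,C,(120,100,520,400),'pics/f1o.png',2,ex)
E
```

```text
17.0 [ 0.42392918 -0.32148303  0.11094746] [ 0.99953186 -0.0305358  -0.00123098 -0.00145122] 0.063
t 17.05 pos [ 423.6 -321.   111.1] line deg 176.51 tilt 0.32 q [-0.84  0.11  2.02  0.    1.02  0.79] F [-0.9  0.5 -2.7] op mm 60.7
shift [0.002  0.0088 0.0987]
```

View pics/f1o.png

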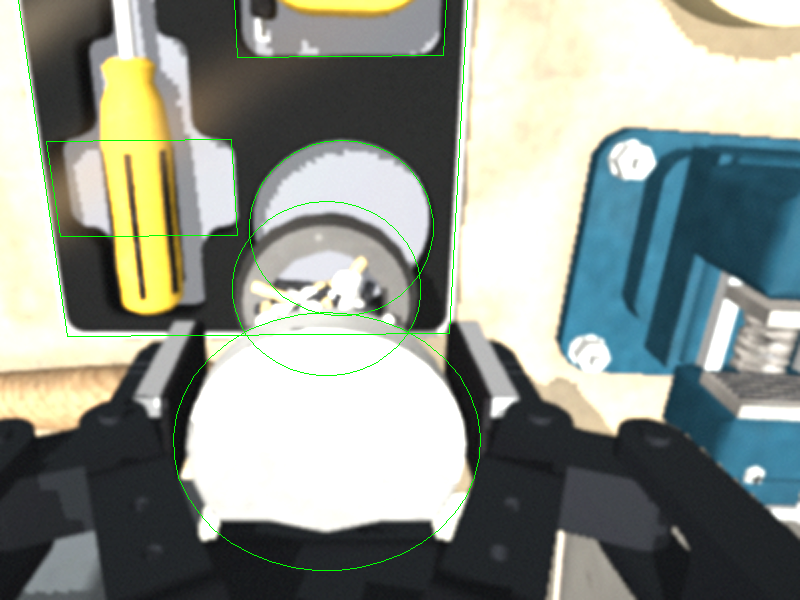

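Emit:
arm_command --steps '[{"translation": [0.002,0.008,0.01],"twist": [0,0,-0.01],"fingers": -1},{"translation": [0.002,0.008,0.05],"twist": [0,0,-0.01],"fingers": -1},{"translation": [0.002,0.008,0.08],"twist": [0,0,-0.01],"fingers": -1},{"translation": [0.002,0.008,0.096],"twist": [0,0,-0.01],"fingers": -1},{"translation": [0.002,0.008,0.096],"twist": [0,0,-0.01],"fingers": -1}]'

```text
time: 17.68
eef_pos: [0.4256, -0.3292, 0.0409]
tcp_rot: [1.0, -0.026, -0.001, -0.001]
contact_force: [0.1, -0.4, -1.3]
opening: 0.713
finger_force: 49.8
```

```bash
python3 st.py 424.5 -327.4 37
```

```text
t 17.68 pos [ 425.6 -329.2   40.9] line deg 177.07 tilt 0.11 q [-0.85  0.23  2.03 -0.    0.88  0.77] F [ 0.1 -0.4 -1.3] op mm 60.6
shift [-0.0015 -0.0023  0.0053]
```

Emit:
arm_command --steps '[{"translation": [-0.001,-0.001,0.005],"twist": [0,0,0],"fingers": -1},{"translation": [-0.001,-0.001,0.005],"twist": [0,0,0],"fingers": -1}]'

```text
time: 17.92
eef_pos: [0.4255, -0.3291, 0.0387]
tcp_rot: [1.0, -0.026, 0.0, 0.0]
contact_force: [0.5, 0.1, -2.7]
opening: 0.715
finger_force: 49.8
```

```bash
python3 st.py 424.5 -327.4 37
```

```text
t 17.93 pos [ 425.5 -329.1   38.7] line deg 177.06 tilt 0.06 q [-0.85  0.23  2.03 -0.    0.87  0.78] F [ 0.5  0.1 -2.7] op mm 60.8
shift [-0.0014 -0.0022  0.0022]
```

Weight is still on the hand (-2.7 N), so I'll go down a little more and then release.

Emit:
arm_command --steps '[{"translation": [-0.001,-0.002,0.003],"twist": [0,0,0],"fingers": -1},{"translation": [-0.001,-0.002,0.003],"twist": [0,0,0],"fingers": 0.7},{"translation": [-0.001,-0.002,0.003],"twist": [0,0,0],"fingers": 0.7},{"translation": [-0.001,-0.002,-0.04],"twist": [0,0,0],"fingers": 0.7},{"translation": [-0.001,-0.002,-0.12],"twist": [0,0,0],"fingers": 0.7}]'

```text
time: 18.55
eef_pos: [0.423, -0.3257, 0.1263]
tcp_rot: [1.0, -0.026, -0.002, -0.002]
contact_force: [0.2, -1.2, 0.8]
opening: 0.851
finger_force: 0.0
```

```bash
python3 snap.py g1; python3 st.py 453.5 178.3 130; python3 - <<'E'
from ov import *; import pickle
s,p=pickle.load(open('g1.pkl','rb'));C=cam(p,s)
ex=[np.c_[loc('fit',np.c_[-61+30*np.cos(t),-37+30*np.sin(t)],z)] for z in(4,82)]
ex=[np.c_[e[:,:2],np.full(len(e),z)] for e,z in zip(ex,(.004,.082))]
overlay(p,C,(120,120,520,420),'pics/g1o.png',2,ex)
E
```

```text
18.6 [ 0.42753412 -0.33036138  0.1374225 ] [ 0.99965528 -0.02559776  0.00402045  0.00423212] 0.2
t 18.65 pos [ 427.9 -331.   135.8] line deg 177.06 tilt 0.83 q [-0.85  0.09  1.99  0.    1.05  0.78] F [1.3 0.7 0.7] op mm 72.4
shift [-0.0009 -0.68    0.0007]
```

View pics/g1o.png

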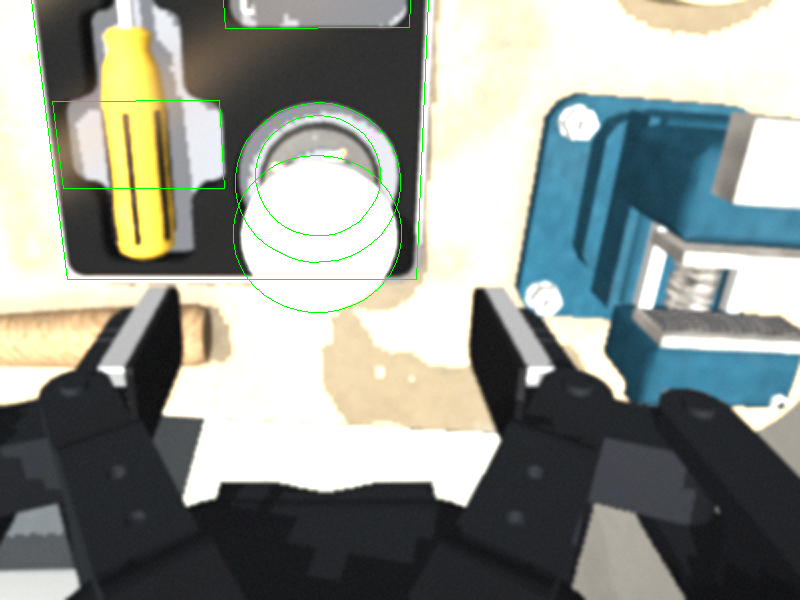

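The jar stands upright in its pocket with a ring of margin all round. Now the long (red) screwdriver.

Emit:
arm_command --steps '[{"translation": [0.002,-0.678,0],"twist": [0,0,0.064],"fingers": 0.3},{"translation": [0.002,-0.678,0],"twist": [0,0,0.064],"fingers": 0.3},{"translation": [0.002,-0.678,0],"twist": [0,0,0.064],"fingers": 0.3},{"translation": [0.002,-0.678,0],"twist": [0,0,0.064],"fingers": 0.3},{"translation": [0.002,-0.678,0],"twist": [0,0,0.064],"fingers": 0.3}]'

```text
time: 19.27
eef_pos: [0.4415, -0.0134, 0.1282]
tcp_rot: [0.998, -0.06, 0.001, 0.0]
contact_force: [0.5, -0.7, 0.8]
opening: 0.655
finger_force: 0.0
```

```bash
python3 st.py 455.5 178.0 120
```

```text
t 19.27 pos [441.5 -13.4 128.2] line deg 173.17 tilt 0.07 q [-0.26 -0.13  2.22  0.    1.05  1.43] F [ 0.5 -0.7  0.8] op mm 55.7
shift [-0.0118 -0.2557  0.011 ]
```

Emit:
arm_command --steps '[{"translation": [-0.0118,-0.255,0.0],"twist": [0,0,0],"fingers": 0.3},{"translation": [-0.0118,-0.255,0.0],"twist": [0,0,0],"fingers": 0.3},{"translation": [-0.0118,-0.255,0.0],"twist": [0,0,0],"fingers": 0.3},{"translation": [-0.0118,-0.255,0.0],"twist": [0,0,0],"fingers": 0.3},{"translation": [-0.0118,-0.255,0.0],"twist": [0,0,0],"fingers": 0.3}]'

```text
time: 19.9
eef_pos: [0.4551, 0.1757, 0.1278]
tcp_rot: [0.998, -0.059, -0.0, 0.0]
contact_force: [-0.1, 0.2, 0.3]
opening: 0.651
finger_force: 0.0
```

```bash
python3 st.py 455.5 178.0 5
```

```text
t 19.9 pos [455.1 175.7 127.8] line deg 173.28 tilt 0.04 q [ 0.16 -0.02  2.11 -0.    1.04  1.85] F [-0.1  0.2  0.3] op mm 55.4
shift [ 0.0002 -0.0032  0.1637]
```

Emit:
arm_command --steps '[{"translation": [0,-0.0025,0.08],"twist": [0,0,0],"fingers": 0.3},{"translation": [0,-0.0025,0.163],"twist": [0,0,0],"fingers": 0.3},{"translation": [0,-0.0025,0.163],"twist": [0,0,0],"fingers": 0.3},{"translation": [0,-0.0025,0.163],"twist": [0,0,0],"fingers": -1},{"translation": [0,-0.0025,0.163],"twist": [0,0,0],"fingers": -1}]' --grip_force 40

```text
time: 20.52
eef_pos: [0.4582, 0.1774, 0.0093]
tcp_rot: [0.998, -0.06, 0.003, -0.001]
contact_force: [-0.5, -1.2, -0.3]
opening: 0.301
finger_force: 40.3
```

```bash
python3 st.py 472.6 381.6 130
```

```text
t 20.52 pos [458.2 177.4   9.3] line deg 173.16 tilt 0.34 q [ 0.16  0.2   2.15 -0.    0.79  1.85] F [-0.5 -1.2 -0.3] op mm 25.6
shift [-0.0124 -0.2728 -0.1606]
```

Emit:
arm_command --steps '[{"translation": [0,0,-0.08],"twist": [0,0,0],"fingers": -1},{"translation": [0,0,-0.15],"twist": [0,0,0],"fingers": -1},{"translation": [-0.0124,-0.271,-0.16],"twist": [0,0,0.068],"fingers": -1},{"translation": [-0.0124,-0.271,-0.16],"twist": [0,0,0.068],"fingers": -1},{"translation": [-0.0124,-0.271,-0.16],"twist": [0,0,0.068],"fingers": -1}]'

```text
time: 21.15
eef_pos: [0.4701, 0.3665, 0.129]
tcp_rot: [0.995, -0.095, 0.002, -0.001]
contact_force: [-0.7, -0.5, -0.7]
opening: 0.308
finger_force: 40.3
```

```bash
python3 st.py 472.6 381.6 130
```

```text
t 21.15 pos [470.1 366.5 129. ] line deg 169.1 tilt 0.32 q [ 0.49  0.22  1.86 -0.    1.06  2.25] F [-0.7 -0.5 -0.7] op mm 26.2
shift [-0.0006 -0.0204 -0.0012]
```

Emit:
arm_command --steps '[{"translation": [0,-0.0185,0],"twist": [0,0,0],"fingers": -1},{"translation": [0,-0.0185,0],"twist": [0,0,0],"fingers": -1},{"translation": [0,-0.0185,0],"twist": [0,0,0],"fingers": -1}]'

```text
time: 21.52
eef_pos: [0.4718, 0.3767, 0.1257]
tcp_rot: [0.995, -0.095, 0.0, 0.0]
contact_force: [-1.2, 0.2, -1.3]
opening: 0.308
finger_force: 40.3
```

```bash
python3 snap.py h1; python3 st.py 472.6 381.6 13; python3 - <<'E'
from ov import *; import pickle
s,p=pickle.load(open('h1.pkl','rb'));C=cam(p,s)
overlay(p,C,(120,60,520,360),'pics/h1o.png',2)
E
```

```text
21.575 [0.47186873 0.37648093 0.12550303] [ 9.95424509e-01 -9.55509655e-02 -4.39889164e-05  2.41045252e-04] 0.005
t 21.62 pos [471.9 376.5 125.4] line deg 169.03 tilt 0.03 q [ 0.51  0.24  1.84 -0.    1.06  2.27] F [ 0.2 -0.5 -0.8] op mm 25.7
shift [-0.0003 -0.0069  0.1499]
```

View pics/h1o.png

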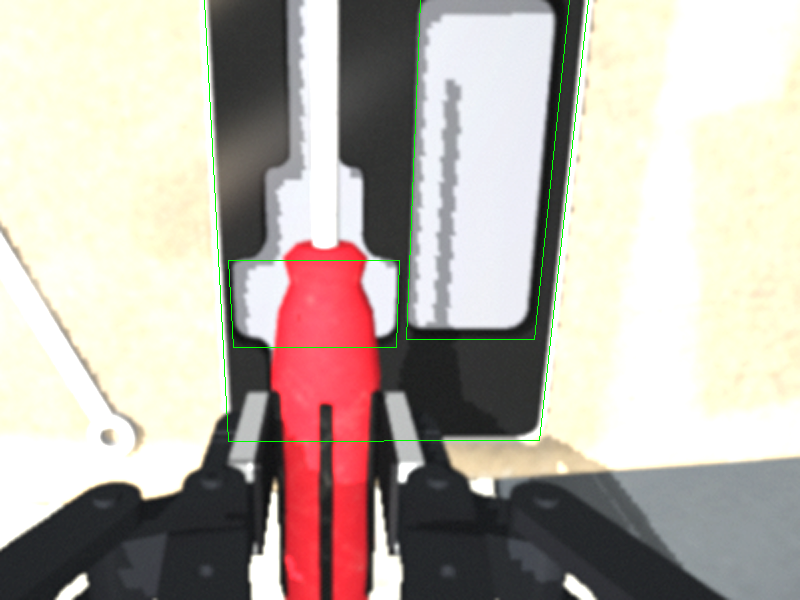

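Tray outline fits; the driver is over its pocket but 5 mm short in y. Correcting and lowering.

Emit:
arm_command --steps '[{"translation": [0,-0.007,0.02],"twist": [0,0,0],"fingers": -1},{"translation": [0,-0.007,0.08],"twist": [0,0,0],"fingers": -1},{"translation": [0,-0.007,0.13],"twist": [0,0,0],"fingers": -1},{"translation": [0,-0.007,0.15],"twist": [0,0,0],"fingers": -1},{"translation": [0,-0.007,0.15],"twist": [0,0,0],"fingers": -1}]'

```text
time: 22.25
eef_pos: [0.4731, 0.383, 0.013]
tcp_rot: [0.995, -0.095, -0.0, 0.0]
contact_force: [0.7, 0.4, -0.4]
opening: 0.309
finger_force: 41.2
```

```bash
python3 st.py 472.6 381.6 13
```

```text
t 22.25 pos [473.1 383.   13. ] line deg 169.1 tilt 0.03 q [ 0.51  0.41  1.86 -0.    0.87  2.28] F [ 0.7  0.4 -0.4] op mm 26.3
shift [-0.0003  0.002   0.    ]
```

Emit:
arm_command --steps '[{"translation": [0,0.001,0.0025],"twist": [0,0,0],"fingers": -1},{"translation": [0,0.001,0.0025],"twist": [0,0,0],"fingers": -0.1},{"translation": [0,0.001,0.0025],"twist": [0,0,0],"fingers": -0.1},{"translation": [0,0.001,-0.06],"twist": [0,0,0],"fingers": -0.1},{"translation": [0,0.001,-0.14],"twist": [0,0,0],"fingers": 0.3}]'

```text
time: 22.88
eef_pos: [0.4713, 0.3814, 0.1164]
tcp_rot: [0.995, -0.095, -0.002, 0.001]
contact_force: [0.8, -0.1, 0.0]
opening: 0.636
finger_force: 0.0
```

```bash
python3 st.py 518 -118 140
```

```text
t 22.88 pos [471.3 381.4 116.4] line deg 169.11 tilt 0.29 q [ 0.51  0.26  1.83 -0.    1.05  2.27] F [ 0.8 -0.1  0. ] op mm 54.0
shift [ 0.1868  0.6423 -0.03  ]
```

```bash
python3 - <<'E'
from ov import *; import pickle
s,p=pickle.load(open('c1.pkl','rb'));C=cam(p,s)
hsv=cv2.cvtColor(p['pixels'],cv2.COLOR_RGB2HSV); g=((hsv[...,1]<45)&(hsv[...,2]>150)).astype(np.uint8)
m=np.zeros_like(g); m[183:303,358:408]=g[183:303,358:408]
n,l,st,ce=cv2.connectedComponentsWithStats(m); i=1+st[1:,4].argmax(); yx=np.argwhere(l==i); print(st[i])
for z in(.0215,.03,.043):
    w=onz(p,C,yx[:,::-1],z)*1000; 
    f=[[x,w[abs(w[:,0]-x)<6,1].min(),w[abs(w[:,0]-x)<6,1].max()] for x in(460,500,540,570)]
    print(z,w[:,0].min().round(1),w[:,0].max().round(1),np.round(f,0).tolist())
E
```

```text
[ 358  187   46  111 2692]
0.0215 441.6 579.7 [[460.0, -116.0, -101.0], [500.0, -133.0, -104.0], [540.0, -142.0, -107.0], [570.0, -148.0, -104.0]]
0.03 447.2 581.6 [[460.0, -113.0, -99.0], [500.0, -130.0, -101.0], [540.0, -138.0, -105.0], [570.0, -145.0, -102.0]]
0.043 455.8 584.6 [[460.0, -109.0, -96.0], [500.0, -125.0, -96.0], [540.0, -131.0, -101.0], [570.0, -139.0, -98.0]]
```

Emit:
arm_command --steps '[{"translation": [0.186,0.642,-0.04],"twist": [0,0,-0.1],"fingers": 1},{"translation": [0.186,0.642,-0.04],"twist": [0,0,-0.1],"fingers": 1},{"translation": [0.186,0.642,-0.04],"twist": [0,0,-0.1],"fingers": 1},{"translation": [0.186,0.642,-0.04],"twist": [0,0,-0.1],"fingers": 1},{"translation": [0.186,0.642,-0.04],"twist": [0,0,-0.1],"fingers": 1}]'

```text
time: 23.5
eef_pos: [0.5013, 0.0698, 0.1366]
tcp_rot: [0.999, -0.042, 0.0, 0.0]
contact_force: [0.7, -0.2, 0.5]
opening: 0.999
finger_force: 0.0
```

```bash
python3 st.py 512 -118 140
```

```text
t 23.5 pos [501.3  69.8 136.6] line deg 175.13 tilt 0.04 q [-0.06  0.01  2.07 -0.    1.06  1.59] F [ 0.7 -0.2  0.5] op mm 84.9
shift [ 0.0355  0.2483 -0.0046]
```

Emit:
arm_command --steps '[{"translation": [0.038,0.248,0],"twist": [0,0,0],"fingers": 1},{"translation": [0.038,0.248,0],"twist": [0,0,0],"fingers": 1},{"translation": [0.038,0.248,0],"twist": [0,0,0],"fingers": 1},{"translation": [0.038,0.248,0],"twist": [0,0,0],"fingers": 1},{"translation": [0.038,0.248,0],"twist": [0,0,0],"fingers": 1}]'

```text
time: 24.12
eef_pos: [0.5136, -0.1158, 0.136]
tcp_rot: [0.999, -0.043, -0.0, -0.0]
contact_force: [-0.2, -0.2, -0.6]
opening: 1.0
finger_force: 0.0
```

```bash
python3 st.py 514 -118.3 13
```

```text
t 24.12 pos [ 513.6 -115.8  136. ] line deg 175.07 tilt 0.06 q [-0.41  0.06  2.02  0.    1.06  1.24] F [-0.2 -0.2 -0.6] op mm 85.0
shift [0.0009 0.0034 0.164 ]
```

Emit:
arm_command --steps '[{"translation": [0,0.0025,0.08],"twist": [0,0,0],"fingers": 1},{"translation": [0,0.0025,0.164],"twist": [0,0,0],"fingers": 1},{"translation": [0,0.0025,0.164],"twist": [0,0,0],"fingers": 1},{"translation": [0,0.0025,0.164],"twist": [0,0,0],"fingers": -1},{"translation": [0,0.0025,0.164],"twist": [0,0,0],"fingers": -1}]' --grip_force 45

```text
time: 24.75
eef_pos: [0.5166, -0.1184, 0.0171]
tcp_rot: [0.999, -0.042, 0.003, 0.001]
contact_force: [0.7, 0.4, -0.1]
opening: 0.609
finger_force: 0.0
```

Emit:
arm_command --steps '[{"translation": [0,0,0],"twist": [0,0,0],"fingers": -1},{"translation": [0,0,-0.08],"twist": [0,0,0],"fingers": -1},{"translation": [0,0,-0.16],"twist": [0,0,0],"fingers": -1},{"translation": [0,0,-0.16],"twist": [0,0,0],"fingers": -1}]'

```text
time: 25.25
eef_pos: [0.518, -0.1195, 0.1408]
tcp_rot: [0.999, -0.043, 0.007, 0.003]
contact_force: [0.2, 0.1, -3.5]
opening: 0.499
finger_force: 47.6
```

```bash
python3 st.py 512.5 303.2 130
```

```text
t 25.25 pos [ 518.  -119.5  140.8] line deg 175.13 tilt 0.84 q [-0.42  0.06  2.01  0.    1.06  1.24] F [ 0.2  0.1 -3.5] op mm 42.4
shift [-0.0553 -0.561   0.0111]
```

Emit:
arm_command --steps '[{"translation": [-0.053,-0.561,0],"twist": [0,0,0.1],"fingers": -1},{"translation": [-0.053,-0.561,0],"twist": [0,0,0.1],"fingers": -1},{"translation": [-0.053,-0.561,0],"twist": [0,0,0.1],"fingers": -1},{"translation": [-0.053,-0.561,0],"twist": [0,0,0.1],"fingers": -1},{"translation": [-0.053,-0.561,0],"twist": [0,0,0.1],"fingers": -1}]'

```text
time: 25.88
eef_pos: [0.5097, 0.1964, 0.1324]
tcp_rot: [0.995, -0.095, -0.001, 0.0]
contact_force: [1.4, 0.1, -1.1]
opening: 0.495
finger_force: 47.5
```

```bash
python3 st.py 512.5 303.2 130
```

```text
t 25.88 pos [509.7 196.4 132.4] line deg 169.11 tilt 0.09 q [ 0.18  0.11  1.97 -0.    1.06  1.94] F [ 1.4  0.1 -1.1] op mm 42.1
shift [-0.0232 -0.1405  0.0031]
```

Emit:
arm_command --steps '[{"translation": [-0.0232,-0.14,0],"twist": [0,0,0],"fingers": -1},{"translation": [-0.0232,-0.14,0],"twist": [0,0,0],"fingers": -1},{"translation": [-0.0232,-0.14,0],"twist": [0,0,0],"fingers": -1},{"translation": [-0.0232,-0.14,0],"twist": [0,0,0],"fingers": -1}]'

```text
time: 26.38
eef_pos: [0.5128, 0.3004, 0.1322]
tcp_rot: [0.996, -0.095, -0.001, 0.001]
contact_force: [0.4, -0.9, -1.6]
opening: 0.491
finger_force: 47.6
```

```bash
python3 snap.py i1; python3 st.py 512.5 303.2 20; python3 - <<'E'
from ov import *; import pickle
s,p=pickle.load(open('i1.pkl','rb'));C=cam(p,s); R=Ro.from_quat(s['tcp_rot']).as_matrix()
ex=[s['eef_pos']+np.c_[np.array(box(0,0,126,43))/1000,np.full(4,z)]@R.T for z in(-.01,)]
overlay(p,C,(120,60,520,360),'pics/i1o.png',2,ex)
E
```

```text
26.425 [0.51308446 0.29996452 0.13243342] [ 9.95464390e-01 -9.51292835e-02 -8.44207861e-04  5.95785576e-04] 0.014
t 26.48 pos [513.4 299.7 132.7] line deg 169.04 tilt 0.09 q [ 0.36  0.21  1.86 -0.    1.07  2.12] F [-0.2  0.2 -2.4] op mm 42.0
shift [-0.0018 -0.0045  0.1502]
```

View pics/i1o.png

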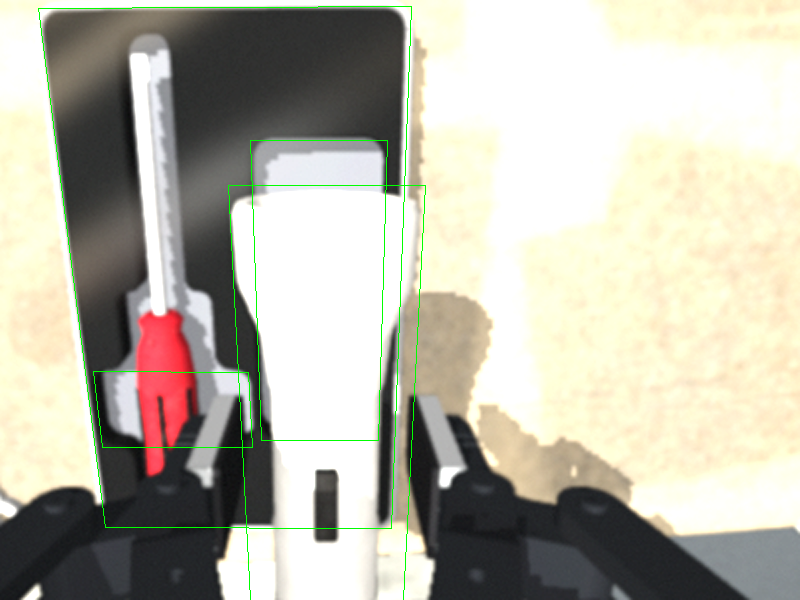

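The long screwdriver is seated. The torch sits over its pocket, about 3 mm low in y. Correcting and lowering.

Emit:
arm_command --steps '[{"translation": [0,-0.0045,0.03],"twist": [0,0,0],"fingers": -1},{"translation": [0,-0.0045,0.09],"twist": [0,0,0],"fingers": -1},{"translation": [0,-0.0045,0.13],"twist": [0,0,0],"fingers": -1},{"translation": [0,-0.0045,0.148],"twist": [0,0,0],"fingers": -1},{"translation": [0,-0.0045,0.148],"twist": [0,0,0],"fingers": -1}]'

```text
time: 27.1
eef_pos: [0.515, 0.3036, 0.0229]
tcp_rot: [0.995, -0.095, 0.0, -0.0]
contact_force: [-0.1, 0.4, -0.6]
opening: 0.495
finger_force: 48.0
```

```bash
python3 st.py 513 303.2 18
```

```text
t 27.1 pos [515.  303.6  22.9] line deg 169.04 tilt 0.02 q [ 0.36  0.37  1.89 -0.    0.88  2.13] F [-0.1  0.4 -0.6] op mm 42.1
shift [-0.0026  0.001   0.0065]
```

Emit:
arm_command --steps '[{"translation": [-0.001,0,0.003],"twist": [0,0,0],"fingers": -1},{"translation": [-0.001,0,0.004],"twist": [0,0,0],"fingers": -1}]'

```text
time: 27.35
eef_pos: [0.5148, 0.3045, 0.021]
tcp_rot: [0.995, -0.095, 0.001, -0.0]
contact_force: [-1.0, -2.1, 5.7]
opening: 0.491
finger_force: 48.9
```

```bash
python3 st.py 513 303.2 18
```

```text
t 27.35 pos [514.8 304.5  21. ] line deg 169.11 tilt 0.11 q [ 0.36  0.38  1.89 -0.    0.87  2.13] F [-1.  -2.1  5.7] op mm 41.7
shift [-0.002   0.0021  0.004 ]
```

Emit:
arm_command --steps '[{"translation": [0,0,0],"twist": [0,0,0],"fingers": 0.35},{"translation": [0,0,0],"twist": [0,0,0],"fingers": 0.35},{"translation": [0,0,-0.05],"twist": [0,0,0],"fingers": 0.35},{"translation": [0,0,-0.13],"twist": [0,0,0],"fingers": 0.35},{"translation": [0,0,-0.21],"twist": [0,0,0],"fingers": 0.35}]'

```text
time: 27.98
eef_pos: [0.5131, 0.3045, 0.178]
tcp_rot: [0.996, -0.095, -0.0, 0.0]
contact_force: [0.1, 0.0, 0.7]
opening: 0.675
finger_force: 0.0
```

Emit:
arm_command --steps '[{"translation": [-0.03,0.06,-0.29],"twist": [0,0,0],"fingers": 0.35},{"translation": [-0.06,0.14,-0.29],"twist": [0,0,0],"fingers": 0.35},{"translation": [-0.08,0.22,-0.29],"twist": [0,0,0],"fingers": 0.35},{"translation": [-0.08,0.25,-0.29],"twist": [0,0,0],"fingers": 0.35},{"translation": [-0.08,0.25,-0.29],"twist": [0,0,0],"fingers": 0.35}]'

```text
time: 28.6
eef_pos: [0.4183, 0.1307, 0.3958]
tcp_rot: [0.996, -0.094, 0.001, -0.0]
contact_force: [0.4, -1.2, -0.0]
opening: 0.674
finger_force: 0.0
```

```bash
python3 st.py; python3 snap.py j1; python3 - <<'E'
from ov import *; import pickle
s,p=pickle.load(open('j1.pkl','rb')); a=cv2.resize(p['pixels'][:,:,::-1],(780,585),interpolation=cv2.INTER_CUBIC)
q=read_camera('scene'); b=cv2.resize(q['pixels'][150:300,130:460,::-1],None,fx=1.212,fy=1.212)
a=cv2.resize(a,(540,405)); 
q2=read_camera('scene')['pixels'][:,:,::-1]
r=cv2.resize(q2[205:290,155:225],None,fx=3,fy=3,interpolation=cv2.INTER_CUBIC); l=cv2.resize(q2[170:255,340:430],None,fx=3,fy=3,interpolation=cv2.INTER_CUBIC)
im=np.zeros((600,800,3),np.uint8); im[:405,:540]=a; im[:len(r),545:545+r.shape[1]]=r; im[260:260+len(l),530:800]=l; h=cv2.resize(b,(400,182)); im[410:592,:400]=h
cv2.imwrite('pics/j1c.png',im)
E
```

```text
t 28.6 pos [418.3 130.7 395.8] line deg 169.17 tilt 0.09 q [ 0.07 -0.34  1.9  -0.    1.58  1.83] F [ 0.4 -1.2 -0. ] op mm 57.3
28.65 [0.41795421 0.12746234 0.40114875] [ 0.9953825  -0.09588068  0.00436154  0.0012456 ] 0.13
```

View pics/j1c.png

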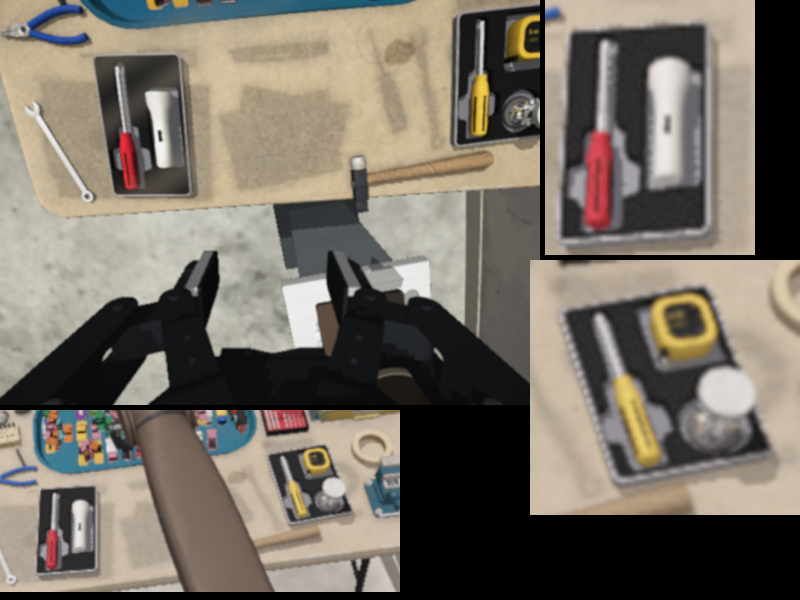

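The five things show inside their pockets in both views: red driver and torch at left, yellow driver, tape and upright jar at right. The masking tape and spanner have not moved, and the robot is clear. Handing in.

```bash
python3 -c "
from plant import *
print(sign_off())"
```

```text
the job is handed in; nothing more can be done
None
```

Both kits are made up and the job is handed in: all five things are down in their pockets with the jar kept upright, and the masking tape and spanner were not moved. That is from the final pictures; I did not measure how deep each thing sits, and no judging result came back.

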